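Latch an insulator into the quick vise

ROBOT

A 6-joint arm with a two-finger parallel gripper is mounted at the origin on the work surface. World frame = base frame: x ahead of the robot, y to its left, z up, the work surface at z = 0. Lengths are in m, angles in rad, forces in N, time in s.
With the tool pointing down it reaches from about 0.3 to 1 m from the base axis. Payload 5.1 kg.
Tool frame: the origin (TCP) lies at the very end of the fingers, on their centre line; the grasp point (between the pads) lies 19 mm behind it; z points along the fingers, y is the line along which they close (so a half turn about z gives the same grasp; the last joint's range is limited). The gripper opens to 95 mm and grips with 3 to 60 N. Pads are 20 mm wide; open, the fingers measure 119 mm over their backs; the gripper's body (75 mm by 180 mm) begins 59 mm behind the grasp point.
Start: joints at [1.035, 0.124, 1.65, -0, 1.367, -0.083], TCP at [0.284, 0.584, 0.177] pointing down, gripper open.
Joint ranges: [-2.61, 2.61], [-1.02, 2.33], [0.03, 2.71], [-1.35, 4.49], [0.32, 2.68], [-2.91, 2.91]. Speed limits (rad/s): [2.57, 2.57, 3.14, 3.14, 3.14, 3.14].

INTERFACE

Orientations are given as [roll, pitch, yaw] about the fixed x, y, z axes, in that order (R = Rz(yaw) Ry(pitch) Rx(roll)).
In Python, from workcell import get_state, camera, calibration, job_done, recognise gives the robot as it stands. The module is installed in compiled form; this text tells all that it offers.
- The arm moves only by the tool send_rows, never from a script. Its argument "moves" is a list of rows, each an object with "linear": the shift along the tool's x, y, z scaled (see below), a list of three; "twist": the turn about the tool's z scaled (see below); "jaw": the opening, from 0 (shut) to 1 (fully open). A call has exactly 5 rows; each row is the pose to reach, as a shift and turn from the pose commanded when the call began, along the tool's axes at that moment; what a row does not reach only later rows make up. The controller multiplies each number of a shift by 200 mm and each number of a turn by 1.5 rad. A row lasts 1/12 s, in which the tool goes at most 41.7 mm and 7.16 degrees, less where a joint would pass 70% of its speed; a pose out of reach is approached as far as the arm can. A call with a number of a shift or a turn outside -1 to 1 is refused whole. A call with a gripper value outside its range is refused whole. The fingers move at their own pace and stop on an object; "squeeze" is the grip in N (left out, the last holds). Time passes only in rows, so rows that repeat a pose let the fingers close, or fill a call up. It gives the time, the measured TCP pose, the force, the opening and the grip force at its end, in the units of the state.
- get_state(): the state, without advancing time (a new reading comes with each control period).
- camera(name): name is "scene" or "top" or "wrist"; returns the picture (400x640x3 uint8, red, green, blue); there is no depth.
- calibration(name): a dict with "mtx" (3x3 intrinsics, pixels), "R" (3x3) and "t" (3): a world point X has camera coordinates R X + t. Camera axes: x right, y down, z forward; pixel columns grow to the right and rows downward; lengths in m; the calibration is good to about 2 mm. A picture is of the moment at which its call begins: read the wrist's pose just before it. calibration takes no time and is no camera call; for the wrist camera it gives the pose at the moment of the call.
- job_done(): hands the job in; it is judged then, once.
Trained networks look in the newest picture that a camera, given by its name, has taken for a name from the list of things; names that differ only in an ending like _2 or _b are one class to them, and where a whole thing is asked for, a point or a joint stands for the part that bears it (a point fixed in the world has none). Each returns a list of dicts, best first, with "conf" (0 to 1); they miss things now and then, are a little off and sometimes report something else, mostly with a low value. They report only what shows in the picture. A call takes as long as a camera call. They do not tell look-alikes from the thing itself.
- recognise(query, camera): "xy" ([column, row] in pixels, amid what is visible of it).
The state is a dict: "time_s": time; "joint_positions": joint angles; "joint_velocities": joint speeds; "tau": joint torques, N m; "position": TCP position; "ee_rot": TCP orientation; "contact_force": force on the tool from outside, world axes, zero at the start; "wrist_torque": the same for the moment, N m; "grip_width": opening from 0.0 (shut) to 1.0 (fully open); "grasp_force": force on a finger pad.
Only numpy, scipy, OpenCV 4.12 (cv2) and the standard library are available. Lean on these libraries where they do the work, as an engineer would, in place of code of your own. Each camera call takes 0.05 s, during which the arm holds its last target. There are 200 camera calls.

TASK

Clamp the white ceramic standoff insulator in the vise: slide the loose jaw up so that its sprung face bears on the insulator, and swing the steel side hook down over the catch pin of the fixed jaw, pressing it fully home so that it stays latched by itself. Press by feel, ceramic cracks if it is squeezed hard; leave the insulator standing upright between the jaws and the other things on the bench alone.

Things in the scene. Friction and masses are not known exactly. Their poses are not given: they have to be found in the camera images.
- vise: dark cast-iron quick vise (no screw) fixed to the bench. Origin: centre under its bed (270 x 100, x -140 to 130, top z = 30). x = slide direction: fixed jaw at x = 60 to 100, y +-50, top z = 97, gripping plate at x = 60; sliding jaw on its -x side. Hook and catch pin are outside the jaws on the +y side, in the plane y = 66.
- jaw (a joint): sliding jaw: iron block 42 thick (x), 90 wide, z = 32 to 90. Value (m): how far it is drawn back, to vise -x, from its latched place; 0 = where the closed hook holds it, range -0.005 to 0.06. About 3 N friction; it stays where left, save that its sprung face pushes it back a little. At value q its back face is at vise x = -35 mm - q.
- jaw_back (a point): middle of the top edge of the sliding jaw's back face (vise y = 0, z = 90), where the jaw can be pushed
- face: steel gripping plate on the sliding jaw, 10 thick, 84 wide, z = 40 to 86, on springs of 2.5 N/mm: goes 5 mm into the jaw, then is solid. Axes as the vise's; unpressed, its gripping side is 23 mm to +x of this origin. In the latched place the insulator presses it in by 3 mm (about 7 N).
- hook (a joint): hook: steel strap 8 thick, 12 high, hinged on the sliding jaw. Value (rad): 0 = level along vise x, closed; grows upwards, over 1.57 leans back; to 2.15. Stiff hinge. Lip points down, inner side 99 from the hinge; the ramp under it, pressed on the pin (10 to 15 N at the rod), draws jaw and rod up to 5 mm to +x (let the fingertip go along), then the lip drops behind the pin.
- hook_hinge (a point): hook hinge axis (along the vise's y) on the sliding jaw; at vise x = -15 mm - jaw value, y = 66, z = 60
- hook_grip (a point): middle of the free part of the hook's grip rod: round, 12 diameter, along vise y, sticking out 40 from the strap's end to the +y side (20 of rod either way of this point). It is 130 along the strap from the hinge and 10.5 above that line; closed, at vise z = 70.5.
- catch (a point): middle of the catch pin, 8 diameter, along y, on the +y side of the fixed jaw; vise x = 80, y = 68, z = 60. Fixed to the vise.
- insulator: white glazed ceramic standoff, 40 diameter (end flanges), 60 tall, 0.16 kg, standing loose on the vise's bed between the jaws. Origin: centre of its underside; z up along its axis.
- fuse_jar: bystander: blue jar with metal cap, 60 diameter, 85 tall; origin under its centre
- anode: bystander: grey zinc anode block 80 x 45 x 25; origin under its centre
- socket: bystander: chrome socket wrench head, 32 diameter, 38 tall; origin under its centre
- terminal: bystander: brass terminal clamp 50 x 22 x 28; origin under its centre
Mind the look-alikes: they are no part of the job. Of the things that look like the insulator, the middle-sized one is meant.

How it is judged:
At the end, for the whole second after the job is handed in: Hook closed (under 0.05 rad) with its lip behind the catch pin, the jaw held within 2 mm of its latched place, the sprung face pressing the insulator with more than 3 N; the insulator upright (0.1 rad), at rest, against the fixed jaw (centre at vise x 35 to 45 mm, within 30 mm of the middle in y) (value of joint hook below 0.05 rad and value of joint jaw between -0.003 and 0.002 m and contact force between insulator and face above 3 N and angle between insulator's own z axis and vertical below 0.1 rad and x of insulator in the frame of vise between 0.035 and 0.045 m and y of insulator in the frame of vise between -0.03 and 0.03 m and linear speed of insulator below 0.01 m/s); the robot touches nothing.
It fails at once if the insulator is squeezed by the sprung face with more than 35 N (contact force between insulator and face above 35 N).
It fails at once if a bystander is moved more than 20 mm (distance of any of fuse_jar, anode, socket, terminal from where it was at the start of the episode above 0.02 m).
It also fails if it takes over 59 s, if anything falls off the work surface, if the arm or the gripper's body presses on something with over 40 N, if the wrist force passes 120 N, or if a joint passes its speed limit or range.

## Working session

There is one attempt and no reset: what is moved stays moved. The work goes in short steps, Python scripts to look and compute and a tool call to move; the robot and the scene stay as the last step left them, time stands still between calls to the robot, and variables do not carry over. Pictures are saved under pics/ and viewed, at most 10 in all, crops included, and the job is handed in when it is done.

Besides the shell and the picture viewer there is one more tool, called after ">>>" as name(argument=value, ...), one argument or row to a line, values as JSON. send_rows: Moves the arm, as the interface text tells. Shifts and turns lie within -1 to 1; 1 stands for 200 mm of shift or 1.5 rad of turn. Its arguments: {"type":"object","properties":{"moves":{"type":"array"},"squeeze":{"type":"number"}},"required":["moves"]}

```bash
mkdir -p pics; ls; python3 - <<'E'
from workcell import *
import cv2
s=get_state();print(s['time_s'],s['position'],s['ee_rot'])
for c in ['scene','top']:
    im=camera(c);cv2.imwrite(f'pics/{c}0.png',im[:,:,::-1])
    for q in ['insulator','vise','jaw','face','hook','hook_grip','hook_hinge','jaw_back','catch','fuse_jar','anode','socket','terminal']:
        try: print(c,q,[(([round(float(v)) for v in d['xy']]),round(d['conf'],2)) for d in recognise(q,c)])
        except Exception as e: print(q,e)
    k=calibration(c);print(k)
print(get_state()['time_s'])
E
```

```text
pics
0.0 [0.28402108 0.5838328  0.17554712] [-3.13941153e+00 -1.90329041e-04  2.68879991e+00]
scene insulator [([328, 146], 0.96), ([329, 189], 0.86), ([284, 163], 0.79)]
scene vise [([345, 193], 0.83)]
scene jaw [([369, 174], 0.94)]
scene face [([353, 179], 0.86)]
scene hook [([400, 161], 0.79)]
scene hook_grip [([402, 162], 0.62)]
scene hook_hinge [([403, 165], 0.98)]
scene jaw_back [([366, 173], 0.79)]
scene catch [([343, 196], 0.6)]
scene fuse_jar [([245, 222], 0.56)]
scene anode [([428, 175], 0.96), ([369, 175], 0.67)]
scene socket [([355, 280], 0.69), ([369, 175], 0.52)]
scene terminal []
{'mtx': array([[505.130667  ,   0.        , 324.24309242],
       [  0.        , 505.130667  , 198.44055257],
       [  0.        ,   0.        ,   1.        ]]), 'R': array([[ 0.30453307,  0.95229365,  0.01991002],
       [ 0.72286328, -0.21745089, -0.65588398],
       [-0.6202647 ,  0.21413058, -0.7545991 ]]), 't': array([-0.22421352, -0.32193787,  1.44183561])}
top insulator [([329, 277], 0.74), ([300, 212], 0.68), ([280, 286], 0.66)]
top vise [([277, 218], 0.82), ([258, 160], 0.31)]
top jaw [([253, 219], 0.82), ([213, 199], 0.68)]
top face [([271, 222], 0.51), ([252, 217], 0.34)]
top hook [([217, 200], 0.74)]
top hook_grip [([216, 194], 0.69)]
top hook_hinge [([211, 197], 0.84)]
top jaw_back [([254, 221], 0.83)]
top catch [([278, 221], 0.96)]
top fuse_jar [([386, 206], 0.66)]
top anode [([191, 230], 0.62), ([304, 133], 0.24)]
top socket [([303, 134], 0.49), ([256, 218], 0.4)]
top terminal [([259, 162], 0.62)]
{'mtx': array([[376.56259827,   0.        , 315.32845181],
       [  0.        , 376.56259827, 200.08513332],
       [  0.        ,   0.        ,   1.        ]]), 'R': array([[-0.0105518 , -0.99989217,  0.01021311],
       [-0.99887862,  0.01006857, -0.04626153],
       [ 0.04615371, -0.0106898 , -0.99887715]]), 't': array([0.05045974, 0.53719683, 0.87813974])}
1.4
```

```bash
python3 - <<'E'
import cv2
a=cv2.imread('pics/scene0.png')[90:310,200:480];b=cv2.imread('pics/top0.png')[110:310,150:410]
cv2.imwrite('pics/s1.png',cv2.resize(a,None,fx=2.7,fy=2.7,interpolation=3));cv2.imwrite('pics/t1.png',cv2.resize(b,None,fx=3,fy=3,interpolation=3))
E
```

```text
(no output)
```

View pics/s1.png

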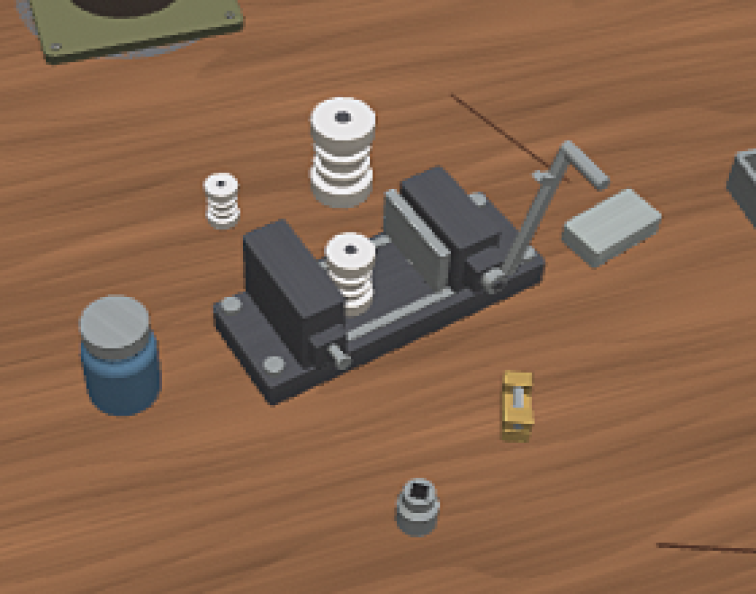

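View pics/t1.png

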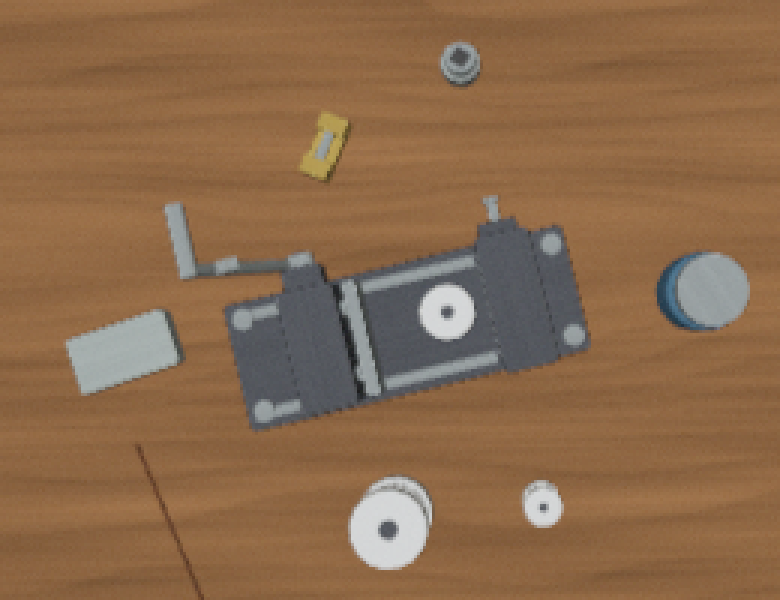

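```bash
cat > fit.py <<'E'
import numpy as np
from workcell import calibration
from scipy.optimize import least_squares
K={c:calibration(c) for c in('top','scene')}
def proj(c,X):
    k=K[c];p=k['mtx']@(k['R']@X+k['t']);return p[:2]/p[2]
def w(p,v):
    c,s=np.cos(p[2]),np.sin(p[2]);return np.array([p[0]+c*v[0]-s*v[1],p[1]+s*v[0]+c*v[1],v[2]])
T=lambda u,v:('top',np.array([150+u/3,110+v/3]))
S=lambda u,v:('scene',np.array([200+u/2.7,90+v/2.7]))
hg=lambda p,y:(-.015-p[3]+.130*np.cos(p[4])-.0105*np.sin(p[4]),y,.06+.130*np.sin(p[4])+.0105*np.cos(p[4]))
obs=[(T(225,308),lambda p:(-.14,.05,.03)),(T(560,228),lambda p:(.13,.05,.03)),(T(590,345),lambda p:(.13,-.05,.03)),(T(255,430),lambda p:(-.14,-.05,.03)),
(S(215,310),lambda p:(.13,-.05,.03)),(S(270,385),lambda p:(.13,.05,.03)),(S(545,262),lambda p:(-.14,.05,.03)),
(S(245,236),lambda p:(.1,-.05,.097)),(S(283,220),lambda p:(.06,-.05,.097)),(S(345,302),lambda p:(.06,.05,.097)),(S(303,335),lambda p:(.1,.05,.097)),
(T(291,350),lambda p:(-.035-p[3],0,.09)),
(S(438,167),lambda p:(-.035-p[3],-.045,.09)),(S(401,181),lambda p:(.007-p[3],-.045,.09)),
(T(180,240),lambda p:hg(p,.09)),(S(585,166),lambda p:hg(p,.09)),
(T(447,312),lambda p:(p[5],p[6],.09)),(S(350,250),lambda p:(p[5],p[6],.09))]
def res(p): return np.concatenate([proj(o[0],w(p,f(p)))-o[1] for o,f in obs])
if __name__=='__main__':
    r=least_squares(res,[.5,.1,-1.4,.03,1.8,.02,0],loss='soft_l1')
    print(r.x.round(4));print(r.fun.reshape(-1,2).round(1))
    np.save('p.npy',r.x)
    for n,v in dict(grip=hg(r.x,.09),jb=(-.035-r.x[3],0,.09),ins=(r.x[5],r.x[6],.09)).items(): print(n,np.round(v,4),w(r.x,v).round(4))
E
python3 fit.py; python3 -c "
from workcell import *
from scipy.spatial.transform import Rotation as R
s=get_state();print(R.from_euler('xyz',s['ee_rot']).as_matrix().round(3),s['joint_positions'],s['contact_force'],s['grip_width'])"
```

```text
[ 4.9750e-01  1.1020e-01 -1.3283e+00  5.3000e-02  1.9062e+00  2.8600e-02
  6.0000e-04]
[[-1.9 -1.1]
 [-0.4 -3.5]
 [ 0.5 -0.7]
 [-1.4  0.4]
 [-2.5 -1.1]
 [-0.3  2.3]
 [ 0.2 -0.5]
 [-2.7  0.4]
 [-0.6 -0.5]
 [ 1.  -0.7]
 [-0.2 -5.2]
 [-1.2  1. ]
 [-0.3 -1.2]
 [-2.1  0.2]
 [-0.3 -2.3]
 [ 0.   1.2]
 [-0.6 -0.2]
 [-0.7 -0. ]]
grip [-0.1207  0.09    0.1793] [0.5558 0.249  0.1793]
jb [-0.088  0.     0.09 ] [0.4763 0.1957 0.09  ]
ins [0.0286 0.0006 0.09  ] [0.5049 0.0826 0.09  ]
[[-0.899  0.437  0.   ]
 [ 0.437  0.899  0.   ]
 [-0.     0.    -1.   ]] [ 1.03538827e+00  1.23794597e-01  1.65030707e+00 -2.12897548e-05
  1.36747598e+00 -8.25994226e-02] [ 0.48475896  0.43894195 -0.28939521] 1.0025022546991829
```

```bash
cat > h.py <<'E'
import numpy as np,sys
from workcell import *
from scipy.spatial.transform import Rotation as R
p=np.load('p.npy')
c,s_=np.cos(p[2]),np.sin(p[2]);Rv=np.array([[c,-s_,0],[s_,c,0],[0,0,1]]);o=np.array([p[0],p[1],0])
def go(*targets):
    s=get_state();Rt=R.from_euler('xyz',s['ee_rot']).as_matrix();P=np.array(s['position'])
    print('t',round(s['time_s'],2),'tcp vise mm',((P-o)@Rv*1e3).round(1),'F vise',(np.array(s['contact_force'])@Rv).round(1),'w',round(s['grip_width'],3))
    ty=Rv.T@Rt[:,1];a=np.arctan2(ty[1],ty[0]);a=(a+np.pi/2)%np.pi-np.pi/2
    print('tool axes in vise\n',(Rv.T@Rt).round(3),'twist',round(a/1.5,3))  # tool z down: +twist reduces angle
    for t in targets: print(t,'->',(Rt.T@(o+Rv@(np.array(t)/1e3)-P)/.2).round(3))
if __name__=='__main__':
    go(*[tuple(map(float,a.split(','))) for a in sys.argv[1:]])
E
python3 h.py -130,0,230 -130,0,180
```

```text
t 1.4 tcp vise mm [-511.5  -93.   176.9] F vise [-0.3  0.6 -0.3] w 1.003
tool axes in vise
 [[-0.641 -0.768  0.   ]
 [-0.768  0.641  0.   ]
 [-0.     0.    -1.   ]] twist -0.464
(-130.0, 0.0, 230.0) -> [-1.579 -1.167 -0.266]
(-130.0, 0.0, 180.0) -> [-1.579 -1.167 -0.016]
```

>>> send_rows(
  moves=[
    {"linear": [-0.16,-0.12,-0.03],"twist": -0.08,"jaw": 0.5},
    {"linear": [-0.32,-0.24,-0.06],"twist": -0.16,"jaw": 0},
    {"linear": [-0.48,-0.36,-0.1],"twist": -0.24,"jaw": 0},
    {"linear": [-0.64,-0.48,-0.13],"twist": -0.32,"jaw": 0},
    {"linear": [-0.8,-0.6,-0.13],"twist": -0.4,"jaw": 0},
  ],
)

```text
time_s: 1.82
position: [0.3762, 0.4069, 0.2047]
ee_rot: [3.14, 0.003, -2.993]
contact_force: [1.0, 0.8, 1.1]
grip_width: 0.703
grasp_force: 0.0
```

```bash
python3 h.py -130,0,230 -130,0,180
```

```text
t 1.82 tcp vise mm [-317.2  -46.5  204.7] F vise [-0.6  1.2  1.1] w 0.703
tool axes in vise
 [[-0.093 -0.996 -0.001]
 [-0.996  0.093  0.003]
 [-0.003  0.002 -1.   ]] twist -0.062
(-130.0, 0.0, 230.0) -> [-0.319 -0.91  -0.127]
(-130.0, 0.0, 180.0) -> [-0.319 -0.91   0.123]
```

>>> send_rows(
  moves=[
    {"linear": [-0.07,-0.2,-0.1],"twist": -0.06,"jaw": 0},
    {"linear": [-0.14,-0.39,-0.12],"twist": -0.06,"jaw": 0},
    {"linear": [-0.21,-0.58,-0.12],"twist": -0.06,"jaw": 0},
    {"linear": [-0.28,-0.77,-0.12],"twist": -0.06,"jaw": 0},
    {"linear": [-0.31,-0.88,-0.12],"twist": -0.06,"jaw": 0},
  ],
)

```text
time_s: 2.23
position: [0.463, 0.2395, 0.2275]
ee_rot: [-3.141, 0.002, -2.911]
contact_force: [0.5, -0.2, 0.9]
grip_width: 0.355
grasp_force: 0.0
```

```bash
cat > look.py <<'E'
import sys,cv2,numpy as np
from h import *
n=sys.argv[1];K=calibration('wrist');im=camera('wrist')
np.savez(f'pics/{n}.npz',**K)
cv2.imwrite(f'pics/{n}.png',im[:,:,::-1])
E
python3 h.py -130,0,230 -130,0,70; python3 look.py w1; python3 h.py -130,0,70
```

```text
t 2.23 tcp vise mm [-133.8   -2.4  227.5] F vise [0.3 0.4 0.9] w 0.355
tool axes in vise
 [[-0.012 -1.     0.001]
 [-1.     0.012  0.002]
 [-0.002 -0.001 -1.   ]] twist -0.008
(-130.0, 0.0, 230.0) -> [-0.012 -0.019 -0.013]
(-130.0, 0.0, 70.0) -> [-0.011 -0.018  0.787]
t 2.28 tcp vise mm [-131.3   -2.1  227.2] F vise [ 1.8  1.4 -0.1] w 0.313
tool axes in vise
 [[-0.015 -1.     0.003]
 [-1.     0.015  0.001]
 [-0.001 -0.003 -1.   ]] twist -0.01
(-130.0, 0.0, 70.0) -> [-0.009 -0.004  0.786]
```

View pics/w1.png

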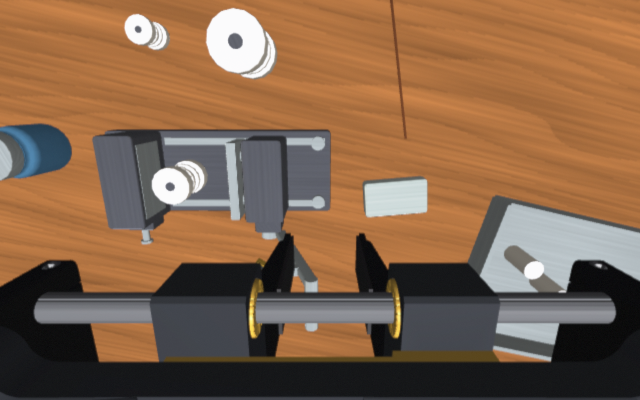

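```bash
cat > fit2.py <<'E'
from fit import *
K['wrist']=dict(np.load('pics/w1.npz'))
W=lambda u,v:('wrist',np.array([u,v],float))
obs+= [(W(330,131),lambda p:(-.14,-.05,.03)),(W(330,209),lambda p:(-.14,.05,.03)),(W(286,139),lambda p:(-.035-p[3],-.045,.09)),(W(284,222),lambda p:(-.035-p[3],.045,.09)),
(W(248,139),lambda p:(.007-p[3],-.045,.09)),(W(94,137),lambda p:(.1,-.05,.097)),(W(107,227),lambda p:(.1,.05,.097)),(W(145,227),lambda p:(.06,.05,.097)),(W(134,138),lambda p:(.06,-.05,.097)),
(W(170,186),lambda p:(p[5],p[6],.09))]
wt=np.array([.7 if o[0]=='scene' else 1 if o[0]=='wrist' else 1 for o,f in obs])
r=least_squares(lambda p:res(p)*np.repeat(wt,2),np.load('p.npy'),loss='soft_l1')
print(r.x.round(4));print(res(r.x).reshape(-1,2).round(1).tolist())
np.save('p.npy',r.x);print(np.round(hg(r.x,.09),4),proj('wrist',w(r.x,hg(r.x,.11))))
E
python3 fit2.py; python3 h.py -130,0,65
```

```text
[ 0.4947  0.1109 -1.3383  0.0575  1.8643  0.0304  0.0033]
[[-2.1, -0.5], [-0.3, -1.8], [0.2, 1.1], [-2.1, 1.1], [-2.6, -2.6], [-0.9, 0.9], [0.2, -1.0], [-2.8, -0.9], [-0.5, -1.7], [0.6, -1.8], [-0.7, -6.5], [-3.7, 2.4], [1.6, -2.6], [-0.2, -1.4], [-0.4, -1.8], [-0.3, 0.1], [-0.4, -0.2], [-0.9, -0.0], [0.4, -1.0], [0.2, 1.6], [-1.4, 0.5], [3.5, 1.0], [-4.7, 0.6], [-4.1, -1.4], [1.1, 2.9], [0.2, 2.9], [-3.9, -2.5], [-0.0, -0.0]]
[-0.1202  0.09    0.1814] [310.30816615 327.28264144]
t 2.28 tcp vise mm [-129.9   -0.9  227.2] F vise [ 1.8  1.4 -0.1] w 0.313
tool axes in vise
 [[-0.005 -1.     0.003]
 [-1.     0.005  0.001]
 [-0.001 -0.003 -1.   ]] twist -0.003
(-130.0, 0.0, 65.0) -> [-0.003  0.003  0.811]
```

>>> send_rows(
  moves=[
    {"linear": [0,0,0.2],"twist": 0,"jaw": 0},
    {"linear": [0,0,0.4],"twist": 0,"jaw": 0},
    {"linear": [0,0,0.6],"twist": 0,"jaw": 0},
    {"linear": [0,0,0.78],"twist": 0,"jaw": 0},
    {"linear": [0,0,0.8],"twist": 0,"jaw": 0},
  ],
)

```text
time_s: 2.7
position: [0.4558, 0.2404, 0.0592]
ee_rot: [-3.14, -0.013, -2.909]
contact_force: [-1.1, -0.5, -1.7]
grip_width: 0.012
grasp_force: 0.0
```

>>> send_rows(
  moves=[
    {"linear": [0,-0.04,0],"twist": 0,"jaw": 0},
    {"linear": [0,-0.08,0],"twist": 0,"jaw": 0},
    {"linear": [0,-0.12,0],"twist": 0,"jaw": 0},
    {"linear": [0,-0.16,0],"twist": 0,"jaw": 0},
    {"linear": [0,-0.2,0],"twist": 0,"jaw": 0},
  ],
)

```text
time_s: 3.12
position: [0.4726, 0.2032, 0.0694]
ee_rot: [3.141, 0.004, -2.91]
contact_force: [0.2, 0.1, -0.1]
grip_width: 0.004
grasp_force: 0.0
```

```bash
python3 h.py -47,0,70
```

```text
t 3.12 tcp vise mm [-94.8  -0.3  69.4] F vise [-0.1  0.2 -0.1] w 0.004
tool axes in vise
 [[-0.    -1.    -0.   ]
 [-1.     0.     0.004]
 [-0.004  0.    -1.   ]] twist -0.0
(-47.0, 0.0, 70.0) -> [-0.001 -0.239 -0.003]
```

>>> send_rows(
  moves=[
    {"linear": [0,-0.03,0],"twist": 0,"jaw": 0},
    {"linear": [0,-0.06,0],"twist": 0,"jaw": 0},
    {"linear": [0,-0.09,0],"twist": 0,"jaw": 0},
    {"linear": [0,-0.12,0],"twist": 0,"jaw": 0},
    {"linear": [0,-0.15,0],"twist": 0,"jaw": 0},
  ],
)

```text
time_s: 3.53
position: [0.4776, 0.1739, 0.0668]
ee_rot: [3.142, -0.0, -2.909]
contact_force: [-0.6, 0.8, 0.0]
grip_width: 0.004
grasp_force: 0.0
```

```bash
python3 h.py -47,0,70;python3 look.py w2
```

```text
t 3.53 tcp vise mm [-65.2  -2.1  66.8] F vise [-0.9 -0.4  0. ] w 0.004
tool axes in vise
 [[-0. -1. -0.]
 [-1.  0. -0.]
 [ 0.  0. -1.]] twist -0.0
(-47.0, 0.0, 70.0) -> [-0.011 -0.091 -0.016]
```

View pics/w2.png

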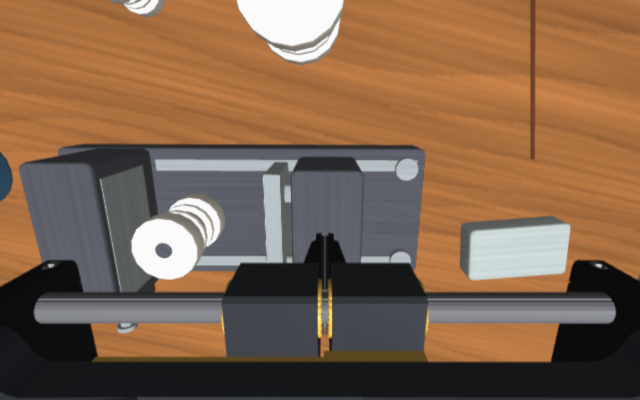

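```bash
cat > chk.py <<'E'
import fit;from fit import *
from workcell import get_state
p=np.load('p.npy');K['wrist']=k=dict(np.load('pics/w2.npz'))
s=get_state();P=np.array(s['position'])
print('tcp',P,proj('wrist',P),proj('wrist',P+[0,0,.09]),'cam',-k['R'].T@k['t'],k['R'].round(3).tolist())
for v in [(-.14,-.05,.03),(.1,-.05,.097),(.1,.05,.097),(.06,-.05,.097),(p[5],p[6],.09),(-.04,0,.09),(-.065,0,.09),(-.065,-.045,.09)]: print(v,proj('wrist',w(p,np.array(v))))
E
python3 chk.py
```

```text
tcp [0.477857   0.17313799 0.06677279] [322.43074692 227.28367846] [321.22786535 305.1291559 ] cam [0.40204633 0.15648322 0.27581958] [[-0.23, 0.973, 0.0], [0.935, 0.221, 0.276], [0.269, 0.064, -0.961]]
(-0.14, -0.05, 0.03) [426.69222432 147.53796578]
(0.1, -0.05, 0.097) [ 14.50888733 162.81175738]
(0.1, 0.05, 0.097) [ 55.76404128 323.8150067 ]
(0.06, -0.05, 0.097) [ 89.3236057 162.8004319]
(np.float64(0.030370724254883668), np.float64(0.003254888296551678), 0.09) [163.86554923 249.23449711]
(-0.04, 0, 0.09) [281.2614941  244.17316664]
(-0.065, 0, 0.09) [323.21974768 244.16480961]
(-0.065, -0.045, 0.09) [323.13243171 169.58467363]
```

```bash
cat > tri.py <<'E'
from fit import *
K['w1']=dict(np.load('pics/w1.npz'));K['w2']=dict(np.load('pics/w2.npz'))
W=lambda n,u,v:(n,np.array([u,v],float))
pts=dict(inshole=[T(447,312),S(350,250),W('w1',170,186),W('w2',163,249)],
jawback_my=[S(438,167),W('w1',286,139),W('w2',361,161)],
jawfront_my=[S(401,181),W('w1',248,139),W('w2',297,160)],
bed_mm=[T(255,430),W('w1',330,131),W('w2',425,148)],
fj=[S(245,236),W('w1',94,137),W('w2',22,166)])
p=np.load('p.npy')
for n,o in pts.items():
    r=least_squares(lambda X:np.concatenate([proj(c,X)-u for c,u in o]),[.5,.1,.05])
    X=r.x;c,s=np.cos(p[2]),np.sin(p[2]);d=X-[p[0],p[1],0]
    print(n,(np.array([c*d[0]+s*d[1],-s*d[0]+c*d[1],X[2]])*1e3).round(1),r.fun.round(1))
E
python3 tri.py
```

```text
inshole [30.6  3.1 90.3] [-0.3 -0.1 -1.  -0.1 -0.3 -0.1  0.3  0.2]
jawback_my [-89.  -46.5  74. ] [-0.6  2.6 -3.  -2.5  2.1  1.2]
jawfront_my [-50.6 -47.6  78.8] [-1.1  1.5 -2.3 -3.   1.7  1.7]
bed_mm [-139.4  -49.1   26.7] [-1.6  0.5 -0.1 -0.4 -0.5  0.2]
fj [ 96.8 -48.2  96.4] [-1.  -0.8 -0.2  0.4  0.3  0. ]
```

```bash
python3 - <<'E'
from workcell import *
import cv2
im=camera('scene')[80:260,230:480,::-1]
b=camera('top')[140:280,170:370,::-1]
cv2.imwrite('pics/s2.png',cv2.resize(im,None,fx=3.2,fy=3.2,interpolation=3));cv2.imwrite('pics/t2.png',cv2.resize(b,None,fx=4,fy=4,interpolation=3))
E
python3 h.py
```

```text
t 3.68 tcp vise mm [-65.4  -2.1  66.7] F vise [-1.3 -0.6 -0.3] w 0.004
tool axes in vise
 [[-0.001 -1.    -0.   ]
 [-1.     0.001 -0.   ]
 [ 0.     0.    -1.   ]] twist -0.001
```

View pics/s2.png

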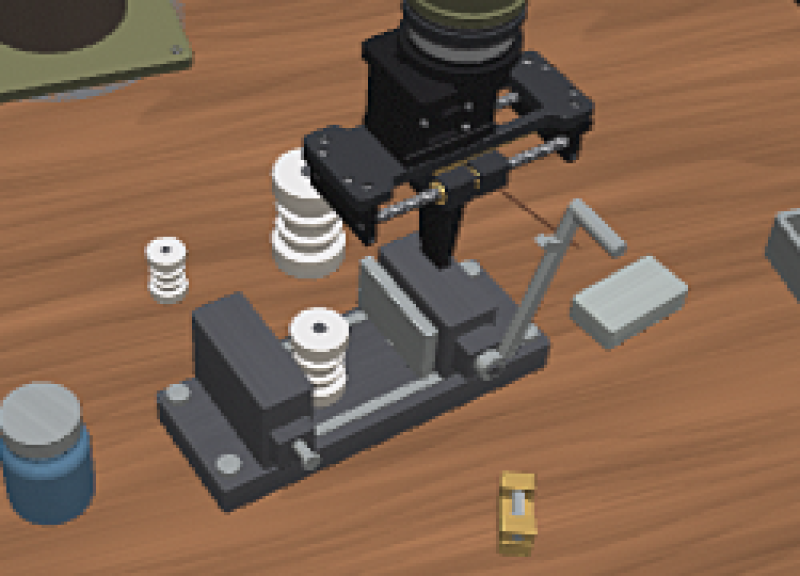

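```bash
python3 - <<'E'
from fit import *
from workcell import get_state
P=np.array(get_state()['position'])
for dz in (0,.023,.04): 
    for c in('scene','top'): print(dz,c,proj(c,P+[0,0,dz]))
E
```

```text
0 scene [363.64295277 172.42970784]
0 top [257.39201774 226.70381346]
0.023 scene [364.46358557 165.19167687]
0.023 top [255.85546844 226.96457439]
0.04 scene [365.08674902 159.69533763]
0.04 top [254.66244208 227.16703758]
```

View pics/t2.png

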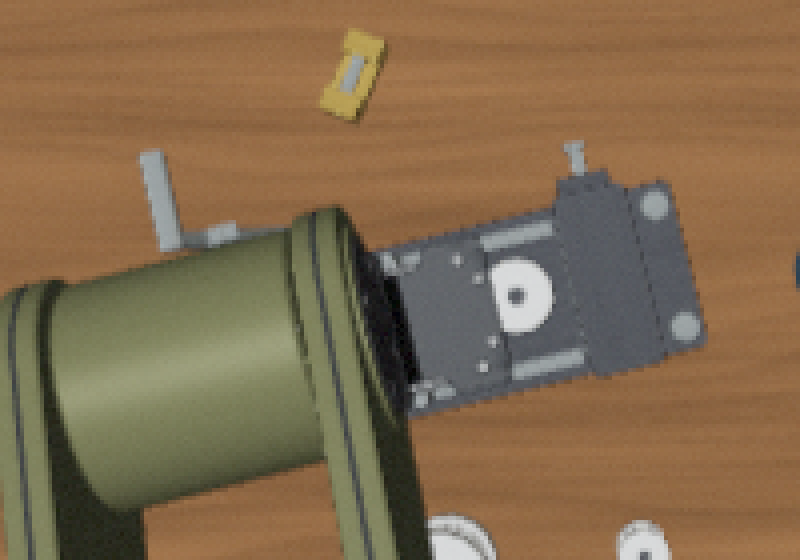

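>>> send_rows(
  moves=[
    {"linear": [0,-0.02,0],"twist": 0,"jaw": 0},
    {"linear": [0,-0.04,0],"twist": 0,"jaw": 0},
    {"linear": [0,-0.05,0],"twist": 0,"jaw": 0},
    {"linear": [0,-0.06,0],"twist": 0,"jaw": 0},
    {"linear": [0,-0.07,0],"twist": 0,"jaw": 0},
  ],
)

```text
time_s: 4.1
position: [0.4808, 0.1607, 0.0669]
ee_rot: [3.142, -0.0, -2.909]
contact_force: [0.8, -0.4, -0.4]
grip_width: 0.006
grasp_force: 0.0
```

```bash
python3 - <<'E'
from workcell import *
import cv2
im=camera('wrist');im2=camera('scene')
cv2.imwrite('pics/w3.png',im[:,:,::-1]);cv2.imwrite('pics/s3.png',im2[:,:,::-1])
for c in('wrist','scene'):
  for q in('jaw','face','insulator'): print(c,q,recognise(q,c)[:3])
a=cv2.imread('pics/w2.png').astype(int);print(abs(a-cv2.imread('pics/w3.png')).sum(2)[140:260,240:440].mean())
E
python3 h.py
```

```text
wrist jaw [{'xy': [342.5, 202.7], 'conf': 0.62}]
wrist face [{'xy': [297.5, 207.6], 'conf': 0.85}]
wrist insulator [{'xy': [161.1, 3.7], 'conf': 0.9}, {'xy': [321.3, 24.7], 'conf': 0.88}, {'xy': [197.6, 235.8], 'conf': 0.61}]
scene jaw []
scene face [{'xy': [353.3, 181.1], 'conf': 0.97}, {'xy': [371.5, 177.5], 'conf': 0.29}]
scene insulator [{'xy': [323.4, 153.3], 'conf': 0.97}, {'xy': [283.5, 163.1], 'conf': 0.68}, {'xy': [332.2, 186.6], 'conf': 0.64}]
70.24016666666667
t 4.5 tcp vise mm [-51.9  -2.1  66.9] F vise [-0.5 -0.  -0.3] w 0.006
tool axes in vise
 [[ 0. -1. -0.]
 [-1. -0. -0.]
 [ 0.  0. -1.]] twist 0.0
```

View pics/w3.png

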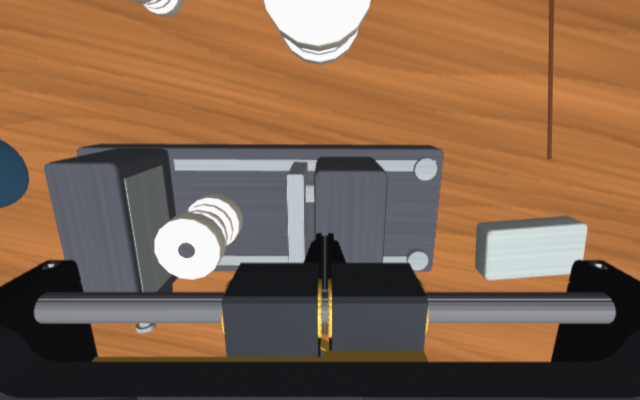

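>>> send_rows(
  moves=[
    {"linear": [0,0.1,0],"twist": 0,"jaw": 0},
    {"linear": [0,0.2,0],"twist": 0,"jaw": 0},
    {"linear": [0,0.3,0],"twist": 0,"jaw": 0},
    {"linear": [0,0.38,0],"twist": 0,"jaw": 0},
    {"linear": [0,0.38,0],"twist": 0,"jaw": 0},
  ],
)

```text
time_s: 4.92
position: [0.4627, 0.2369, 0.067]
ee_rot: [3.141, 0.0, -2.906]
contact_force: [0.3, -0.0, 0.9]
grip_width: 0.002
grasp_force: 0.0
```

>>> send_rows(
  moves=[
    {"linear": [0,0,0.03],"twist": 0,"jaw": 0},
    {"linear": [0,0,0.06],"twist": 0,"jaw": 0},
    {"linear": [0,0,0.09],"twist": 0,"jaw": 0},
    {"linear": [0,0,0.1],"twist": 0,"jaw": 0},
    {"linear": [0,0,0.1],"twist": 0,"jaw": 0},
  ],
)

```text
time_s: 5.33
position: [0.4625, 0.2338, 0.0455]
ee_rot: [-3.141, -0.002, -2.91]
contact_force: [0.8, 0.1, -0.8]
grip_width: 0.007
grasp_force: 0.0
```

>>> send_rows(
  moves=[
    {"linear": [0,-0.05,0],"twist": 0,"jaw": 0},
    {"linear": [0,-0.1,0],"twist": 0,"jaw": 0},
    {"linear": [0,-0.14,0],"twist": 0,"jaw": 0},
    {"linear": [0,-0.18,0],"twist": 0,"jaw": 0},
    {"linear": [0,-0.22,0],"twist": 0,"jaw": 0},
  ],
)

```text
time_s: 5.75
position: [0.4737, 0.192, 0.0472]
ee_rot: [3.139, 0.001, -2.911]
contact_force: [-0.9, 4.6, 0.2]
grip_width: 0.007
grasp_force: 2.5
```

```bash
python3 h.py; python3 - <<'E'
from workcell import *
import cv2
im=camera('wrist');im2=camera('scene')
cv2.imwrite('pics/w4.png',im[:,:,::-1]);cv2.imwrite('pics/s4.png',im2[:,:,::-1])
s=cv2.resize(im2[90:230,280:430,::-1],(450,420),interpolation=3)
v=cv2.copyMakeBorder(im[120:330,220:560,::-1],0,210,0,0,cv2.BORDER_CONSTANT)
import numpy as np;cv2.imwrite('pics/c4.png',np.hstack([s,v]))
E
python3 h.py
```

```text
t 5.75 tcp vise mm [-83.7  -1.8  47.2] F vise [-4.7  0.2  0.2] w 0.007
tool axes in vise
 [[-0.001 -1.    -0.003]
 [-1.     0.001  0.001]
 [-0.001  0.003 -1.   ]] twist -0.001
t 5.85 tcp vise mm [-82.3  -1.9  47.1] F vise [-0.5 -0.  -0.8] w 0.001
tool axes in vise
 [[-0.001 -1.     0.001]
 [-1.     0.001  0.   ]
 [-0.    -0.001 -1.   ]] twist -0.001
```

View pics/c4.png

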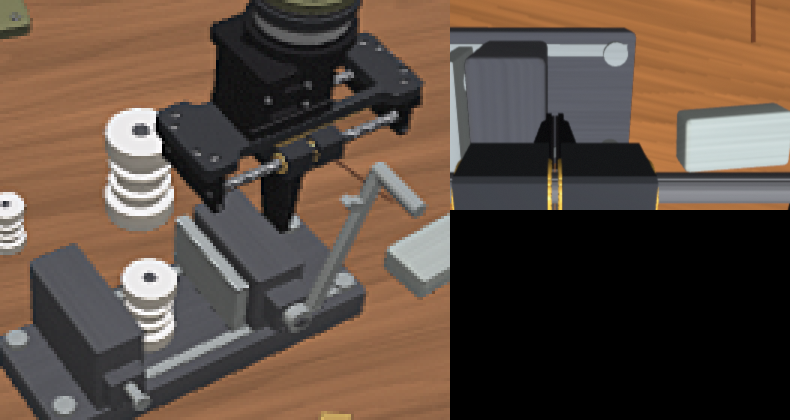

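>>> send_rows(
  moves=[
    {"linear": [0,-0.03,0],"twist": 0,"jaw": 0},
    {"linear": [0,-0.06,0],"twist": 0,"jaw": 0},
    {"linear": [0,-0.09,0],"twist": 0,"jaw": 0},
    {"linear": [0,-0.11,0],"twist": 0,"jaw": 0},
    {"linear": [0,-0.13,0],"twist": 0,"jaw": 0},
  ],
)

```text
time_s: 6.27
position: [0.4795, 0.1664, 0.0471]
ee_rot: [3.141, 0.0, -2.909]
contact_force: [-1.0, 4.3, 1.9]
grip_width: 0.006
grasp_force: 2.0
```

>>> send_rows(
  moves=[
    {"linear": [0,-0.01,0],"twist": 0,"jaw": 0},
    {"linear": [0,-0.02,0],"twist": 0,"jaw": 0},
    {"linear": [0,-0.025,0],"twist": 0,"jaw": 0},
    {"linear": [0,-0.03,0],"twist": 0,"jaw": 0},
    {"linear": [0,-0.035,0],"twist": 0,"jaw": 0},
  ],
)

```text
time_s: 6.68
position: [0.4811, 0.1601, 0.047]
ee_rot: [3.141, 0.0, -2.909]
contact_force: [-0.9, 4.9, 2.1]
grip_width: 0.003
grasp_force: 2.3
```

```bash
python3 h.py;python3 look.py w5; python3 - <<'E'
from workcell import *
for q in('jaw','face','insulator'): print(q,recognise(q,'wrist')[:3])
E
```

```text
t 6.68 tcp vise mm [-51.   -1.9  47. ] F vise [-4.9  0.2  2.1] w 0.003
tool axes in vise
 [[-0.    -1.    -0.001]
 [-1.     0.     0.   ]
 [-0.     0.001 -1.   ]] twist -0.0
jaw [{'xy': [261.6, 214.1], 'conf': 0.92}]
face [{'xy': [226.9, 219.2], 'conf': 0.9}]
insulator [{'xy': [179.1, 257.3], 'conf': 0.96}, {'xy': [222.6, 222.4], 'conf': 0.69}, {'xy': [317.0, 24.4], 'conf': 0.68}]
```

View pics/w5.png

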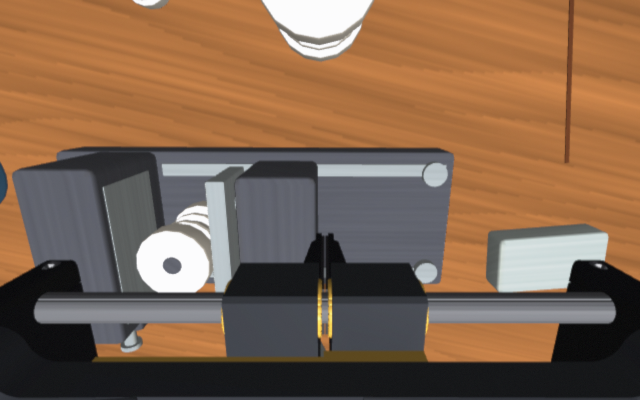

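>>> send_rows(
  moves=[
    {"linear": [0,-0.005,0],"twist": 0,"jaw": 0},
    {"linear": [0,-0.01,0],"twist": 0,"jaw": 0},
    {"linear": [0,-0.015,0],"twist": 0,"jaw": 0},
    {"linear": [0,-0.02,0],"twist": 0,"jaw": 0},
    {"linear": [0,-0.025,0],"twist": 0,"jaw": 0},
  ],
)

```text
time_s: 7.3
position: [0.4823, 0.155, 0.047]
ee_rot: [3.141, 0.0, -2.909]
contact_force: [-1.7, 5.2, 3.0]
grip_width: 0.003
grasp_force: 2.3
```

```bash
python3 h.py|head -1; python3 - <<'E'
from fit import *
k=np.load('pics/w5.npz');p=np.load('p.npy')
d=k['R'].T@np.linalg.inv(k['mtx'])@np.array([172,266,1.]);C=-k['R'].T@k['t']
X=C+d*(.09-C[2])/d[2];c,s=np.cos(p[2]),np.sin(p[2]);e=X-[p[0],p[1],0];print(c*e[0]+s*e[1],-s*e[0]+c*e[1])
E
```

```text
t 7.3 tcp vise mm [-45.7  -2.   47. ] F vise [-5.4 -0.5  3. ] w 0.003
0.031131423318946652 0.004343574380975255
```

>>> send_rows(
  moves=[
    {"linear": [0,-0.005,0],"twist": 0,"jaw": 0},
    {"linear": [0,-0.01,0],"twist": 0,"jaw": 0},
    {"linear": [0,-0.015,0],"twist": 0,"jaw": 0},
    {"linear": [0,-0.02,0],"twist": 0,"jaw": 0},
    {"linear": [0,-0.02,0],"twist": 0,"jaw": 0},
  ],
)

```text
time_s: 7.72
position: [0.4833, 0.1508, 0.0468]
ee_rot: [-3.141, 0.0, -2.909]
contact_force: [-1.0, 2.7, 2.5]
grip_width: 0.003
grasp_force: 1.9
```

>>> send_rows(
  moves=[
    {"linear": [0,-0.003,0],"twist": 0,"jaw": 0},
    {"linear": [0,-0.006,0],"twist": 0,"jaw": 0},
    {"linear": [0,-0.009,0],"twist": 0,"jaw": 0},
    {"linear": [0,-0.012,0],"twist": 0,"jaw": 0},
    {"linear": [0,-0.012,0],"twist": 0,"jaw": 0},
  ],
)

```text
time_s: 8.13
position: [0.4836, 0.1493, 0.0469]
ee_rot: [3.14, 0.0, -2.909]
contact_force: [-2.0, 6.7, 3.5]
grip_width: 0.005
grasp_force: 3.2
```

>>> send_rows(
  moves=[
    {"linear": [0,-0.003,0],"twist": 0,"jaw": 0},
    {"linear": [0,-0.006,0],"twist": 0,"jaw": 0},
    {"linear": [0,-0.008,0],"twist": 0,"jaw": 0},
    {"linear": [0,-0.01,0],"twist": 0,"jaw": 0},
    {"linear": [0,-0.01,0],"twist": 0,"jaw": 0},
  ],
)

```text
time_s: 8.55
position: [0.4839, 0.1483, 0.0469]
ee_rot: [3.138, 0.0, -2.91]
contact_force: [-2.2, 8.9, 3.4]
grip_width: 0.008
grasp_force: 4.7
```

```bash
python3 h.py|head -1; python3 look.py w6;python3 look.py w6; python3 h.py|head -1
```

```text
t 8.55 tcp vise mm [-38.8  -2.   46.9] F vise [-9.2 -0.1  3.4] w 0.008
t 8.65 tcp vise mm [-38.8  -2.   46.9] F vise [-8.2  0.4  2.4] w 0.007
```

>>> send_rows(
  moves=[
    {"linear": [0,0.1,0],"twist": 0,"jaw": 0},
    {"linear": [0,0.28,0],"twist": 0,"jaw": 0},
    {"linear": [0,0.38,-0.15],"twist": 0,"jaw": 0},
    {"linear": [0,0.38,-0.33],"twist": 0,"jaw": 0},
    {"linear": [0,0.38,-0.46],"twist": 0,"jaw": 0},
  ],
)

```text
time_s: 9.07
position: [0.4667, 0.2206, 0.1401]
ee_rot: [-3.139, 0.0, -2.907]
contact_force: [0.8, -0.3, 0.1]
grip_width: 0.005
grasp_force: 0.0
```

>>> send_rows(
  moves=[
    {"linear": [-0.12,0,0],"twist": 0,"jaw": 0},
    {"linear": [-0.28,0,0],"twist": 0,"jaw": 0},
    {"linear": [-0.4,0,0],"twist": 0,"jaw": 0},
    {"linear": [-0.46,0,0],"twist": 0,"jaw": 0},
    {"linear": [-0.46,0,0],"twist": 0,"jaw": 0},
  ],
)

```text
time_s: 9.48
position: [0.5581, 0.2408, 0.1379]
ee_rot: [-3.139, -0.0, -2.91]
contact_force: [-0.2, -0.3, 0.6]
grip_width: 0.007
grasp_force: 0.0
```

```bash
python3 h.py|head -1; python3 - <<'E'
from workcell import *
import cv2,numpy as np
im=camera('scene');b=camera('wrist')
s=cv2.resize(im[90:230,280:430,::-1],(450,420),interpolation=3)
v=cv2.resize(b[120:400,120:480,::-1],(350,272));v=cv2.copyMakeBorder(v,0,148,0,0,cv2.BORDER_CONSTANT)
cv2.imwrite('pics/c7.png',np.hstack([s,v]))
print(recognise('hook_grip','scene'),recognise('hook_grip','wrist'))
E
```

```text
t 9.48 tcp vise mm [-111.8   91.6  137.9] F vise [ 0.2 -0.3  0.6] w 0.007
[{'xy': [382.1, 172.4], 'conf': 0.58}] [{'xy': [239.1, 206.3], 'conf': 0.87}]
```

View pics/c7.png

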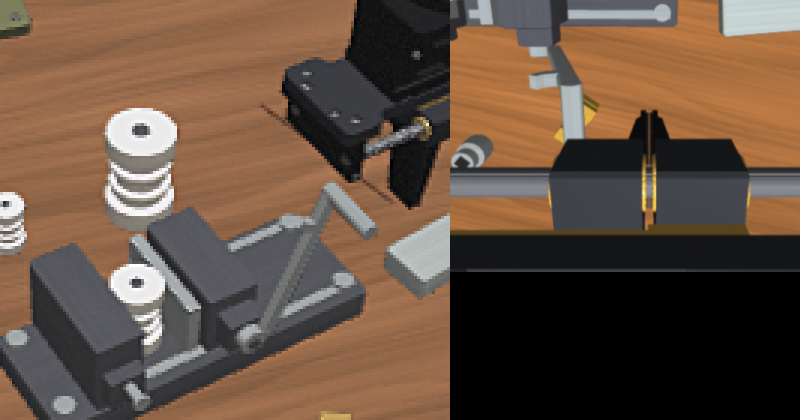

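```bash
python3 - <<'E'
from fit import *
from workcell import get_state
p=np.load('p.npy');p[3]=.0015
P=np.array(get_state()['position'])
for dz in(0,.01,.02,.03): print(dz,proj('scene',P+[0,0,dz]))
for th in(1.75,1.8,1.864,1.92,1.98): p[4]=th;print(th,np.round(hg(p,.09),4),proj('scene',w(p,hg(p,.09))),proj('scene',w(p,hg(p,.07))),proj('scene',w(p,hg(p,.11))))
E
```

```text
0 [409.97142544 167.69043136]
0.01 [410.69203525 164.27274434]
0.02 [411.42320641 160.80496721]
0.03 [412.16517283 157.28599065]
1.75 [-0.05   0.09   0.186] [388.3018832 162.2803731] [382.36407187 156.0631591 ] [394.37471475 168.63896069]
1.8 [-0.0563  0.09    0.1842] [390.78730746 161.81661359] [384.84321229 155.62678354] [396.86607112 168.14667947]
1.864 [-0.0641  0.09    0.1814] [393.85364647 161.41766536] [387.90455549 155.26222919] [399.93685126 167.71186711]
1.92 [-0.0708  0.09    0.1786] [396.42098034 161.24699214] [390.47031423 155.12095031] [402.50518252 167.51050557]
1.98 [-0.0779  0.09    0.1751] [399.0419921  161.24702344] [393.09250347 155.15165585] [405.12430694 167.47847408]
```

>>> send_rows(
  moves=[
    {"linear": [0,-0.1,0],"twist": 0,"jaw": 0},
    {"linear": [0,-0.16,0],"twist": 0,"jaw": 0},
    {"linear": [0,-0.22,0],"twist": 0,"jaw": 0},
    {"linear": [0,-0.28,0],"twist": 0,"jaw": 0},
    {"linear": [0,-0.34,0],"twist": 0,"jaw": 0},
  ],
)

```text
time_s: 10.1
position: [0.5725, 0.1771, 0.145]
ee_rot: [3.138, 0.004, -2.909]
contact_force: [-10.4, 2.9, 25.7]
grip_width: 0.005
grasp_force: 11.1
```

>>> send_rows(
  moves=[
    {"linear": [0,-0.06,0],"twist": 0,"jaw": 0},
    {"linear": [0,-0.12,0],"twist": 0,"jaw": 0},
    {"linear": [0,-0.18,0],"twist": 0,"jaw": 0},
    {"linear": [0,-0.24,0],"twist": 0,"jaw": 0},
    {"linear": [0,-0.3,0],"twist": 0,"jaw": 0},
  ],
)

```text
time_s: 10.52
position: [0.585, 0.1161, 0.1379]
ee_rot: [3.141, -0.002, -2.909]
contact_force: [-0.4, 0.0, -0.8]
grip_width: 0.001
grasp_force: 0.2
```

```bash
python3 h.py|head -1; python3 - <<'E'
from workcell import *
print(camera('scene').shape,[recognise(q,'scene') for q in('hook_grip','hook_hinge','hook')]); camera('top');print(recognise('hook_grip','top'))
E
```

```text
t 10.52 tcp vise mm [ 15.8  89.1 137.9] F vise [-0.1 -0.4 -0.8] w 0.001
(400, 640, 3) [[{'xy': [359.4, 181.4], 'conf': 0.6}], [{'xy': [361.7, 184.4], 'conf': 0.6}], [{'xy': [356.4, 183.6], 'conf': 0.59}]]
[]
```

>>> send_rows(
  moves=[
    {"linear": [0,0,-0.1],"twist": 0,"jaw": 0},
    {"linear": [0,0,-0.25],"twist": 0,"jaw": 0},
    {"linear": [0,0.15,-0.4],"twist": 0,"jaw": 0},
    {"linear": [0,0.3,-0.5],"twist": 0,"jaw": 0},
    {"linear": [0,0.35,-0.5],"twist": 0,"jaw": 0},
  ],
)

```text
time_s: 11.23
position: [0.5713, 0.1894, 0.2456]
ee_rot: [3.14, 0.01, -2.906]
contact_force: [1.0, -0.4, 1.0]
grip_width: 0.001
grasp_force: 0.0
```

```bash
cat > hk.py <<'E'
import cv2
from fit import *
from workcell import *
from h import go
go()
p=np.load('p.npy');p[3]=.002
for c in('scene','wrist','top'):
    K[c]=calibration(c);im=camera(c);cv2.imwrite(f'pics/hk_{c}.png',im[:,:,::-1])
    for q in('hook_grip','hook','jaw','face','insulator'): print(c,q,[([round(float(v),1) for v in d['xy']],round(d['conf'],2)) for d in recognise(q,c)][:3])
for th in(0,.3,.6,.9,1.2,1.5,1.8,2.1): p[4]=th;print(th,[proj(c,w(p,hg(p,.09))).round().tolist() for c in('scene','wrist','top')])
E
python3 hk.py
```

```text
t 11.23 tcp vise mm [-58.7  92.6 245.6] F vise [0.7 0.9 1. ] w 0.001
tool axes in vise
 [[ 0.003 -1.    -0.001]
 [-1.    -0.003  0.01 ]
 [-0.01   0.001 -1.   ]] twist 0.002
scene hook_grip [([360.2, 183.3], 0.81), ([345.5, 186.4], 0.51)]
scene hook [([356.9, 182.1], 0.91)]
scene jaw [([348.1, 184.4], 0.66)]
scene face [([338.0, 192.6], 0.83)]
scene insulator [([326.0, 146.0], 0.73), ([283.9, 164.6], 0.7), ([326.9, 186.8], 0.55)]
wrist hook_grip [([226.3, 173.5], 0.64)]
wrist hook [([224.6, 176.2], 0.93)]
wrist jaw [([276.5, 108.2], 0.72)]
wrist face [([232.2, 98.1], 0.68), ([255.9, 88.6], 0.61)]
wrist insulator [([229.9, 96.6], 0.6)]
top hook_grip [([283.9, 179.2], 0.55), ([386.3, 204.1], 0.55)]
top hook [([282.9, 183.0], 0.62)]
top jaw [([282.4, 212.5], 0.93)]
top face [([294.8, 218.1], 0.69)]
top insulator [([302.1, 133.5], 0.7), ([330.1, 273.5], 0.59), ([301.1, 210.4], 0.58)]
0 [[316.0, 232.0], [176.0, 178.0], [326.0, 167.0]]
0.3 [[320.0, 218.0], [169.0, 185.0], [322.0, 166.0]]
0.6 [[329.0, 203.0], [175.0, 193.0], [313.0, 166.0]]
0.9 [[342.0, 188.0], [195.0, 201.0], [299.0, 167.0]]
1.2 [[358.0, 176.0], [231.0, 207.0], [281.0, 170.0]]
1.5 [[375.0, 166.0], [278.0, 208.0], [261.0, 175.0]]
1.8 [[391.0, 162.0], [326.0, 206.0], [242.0, 180.0]]
2.1 [[404.0, 162.0], [367.0, 200.0], [226.0, 185.0]]
```

```bash
cat > est.py <<'E'
from fit import *
from workcell import calibration
K['wrist']=calibration('wrist')
p=np.load('p.npy')
O=dict(scene=(356.9,182.1),wrist=(224.6,176.2),top=(282.9,183.0))
def f(x):
    p[3]=.002;p[4]=x[0];a=np.array(hg(p,.09));b=np.array([-.017,.066,.06]);m=b+x[1]*(a-b)
    return np.concatenate([proj(c,w(p,m))-u for c,u in O.items()])
for t0 in(.5,1.1,1.7):
    r=least_squares(f,[t0,.7]);print(r.x,r.cost,r.fun.round(1))
import cv2
im=cv2.imread('pics/hk_scene.png')
# brightness profile along predicted rod for each theta
for th in np.arange(0.7,1.6,.05):
    p[4]=th;v=[]
    for c in('scene','wrist','top'):
        im=cv2.cvtColor(cv2.imread(f'pics/hk_{c}.png'),cv2.COLOR_BGR2HSV)
        q=[proj(c,w(p,hg(p,y))).round().astype(int) for y in np.linspace(.075,.105,9)]
        v.append([int(np.mean([im[b,a,1] for a,b in q])),int(np.mean([im[b,a,2] for a,b in q]))])
    print(round(th,2),v)
E
python3 est.py
```

```text
[0.9895855 0.7393527] 158.1188026578109 [-5.7  7.4  7.7  9.1  4.7 -8.1]
[0.98958626 0.73935318] 158.1188026505256 [-5.7  7.4  7.7  9.1  4.7 -8.1]
[0.98958931 0.73935509] 158.11880265820216 [-5.7  7.4  7.7  9.1  4.7 -8.1]
0.7 [[12, 150], [160, 173], [133, 157]]
0.75 [[11, 96], [161, 173], [133, 157]]
0.8 [[8, 100], [161, 172], [133, 158]]
0.85 [[6, 100], [161, 172], [133, 157]]
0.9 [[10, 166], [161, 172], [133, 158]]
0.95 [[10, 56], [161, 171], [134, 157]]
1.0 [[16, 113], [161, 172], [133, 157]]
1.05 [[13, 114], [144, 172], [134, 157]]
1.1 [[5, 102], [18, 196], [12, 169]]
1.15 [[9, 168], [13, 182], [16, 134]]
1.2 [[17, 94], [161, 176], [54, 106]]
1.25 [[20, 106], [161, 177], [52, 100]]
1.3 [[27, 113], [161, 177], [56, 112]]
1.35 [[31, 113], [161, 177], [53, 114]]
1.4 [[34, 113], [161, 180], [55, 121]]
1.45 [[33, 110], [161, 179], [56, 124]]
1.5 [[31, 106], [161, 180], [53, 132]]
1.55 [[25, 133], [161, 177], [55, 129]]
```

>>> send_rows(
  moves=[
    {"linear": [0,-0.12,0.05],"twist": 0,"jaw": 0},
    {"linear": [0,-0.2,0.2],"twist": 0,"jaw": 0},
    {"linear": [0,-0.23,0.38],"twist": 0,"jaw": 0},
    {"linear": [0,-0.23,0.54],"twist": 0,"jaw": 0},
    {"linear": [0,-0.23,0.54],"twist": 0,"jaw": 0},
  ],
)

```text
time_s: 12.55
position: [0.575, 0.1395, 0.1228]
ee_rot: [3.14, -0.013, -2.91]
contact_force: [-0.8, -0.3, -1.7]
grip_width: 0.006
grasp_force: 0.0
```

```bash
python3 h.py 39,92,125 59,92,108
```

```text
t 12.55 tcp vise mm [ -9.3  84.7 122.8] F vise [ 0.1 -0.8 -1.7] w 0.006
tool axes in vise
 [[-0.001 -1.    -0.001]
 [-1.     0.001 -0.013]
 [ 0.013  0.001 -1.   ]] twist -0.001
(39.0, 92.0, 125.0) -> [-0.037 -0.241 -0.012]
(59.0, 92.0, 108.0) -> [-0.038 -0.342  0.073]
```

>>> send_rows(
  moves=[
    {"linear": [0,-0.06,0],"twist": 0,"jaw": 0},
    {"linear": [0,-0.14,0.02],"twist": 0,"jaw": 0},
    {"linear": [0,-0.21,0.05],"twist": 0,"jaw": 0},
    {"linear": [0,-0.28,0.09],"twist": 0,"jaw": 0},
    {"linear": [0,-0.34,0.14],"twist": 0,"jaw": 0},
  ],
)

```text
time_s: 12.97
position: [0.5979, 0.0732, 0.105]
ee_rot: [-3.14, 0.005, -2.909]
contact_force: [-0.0, 0.2, 0.5]
grip_width: 0.004
grasp_force: 0.1
```

```bash
cat > rod.py <<'E'
import cv2,sys
from fit import *
from workcell import *
from h import go
go()
p=np.load('p.npy');p[3]=float(sys.argv[1]) if len(sys.argv)>1 else .002
I={}
for c in('scene','wrist','top'):
    K[c]=calibration(c);im=camera(c);cv2.imwrite(f'pics/r_{c}.png',im[:,:,::-1]);I[c]=cv2.cvtColor(im,cv2.COLOR_RGB2HSV)
for th in np.arange(-0.05,1.6,.05):
    p[4]=th;v=[]
    for c in I:
        q=[proj(c,w(p,hg(p,y))).round().astype(int) for y in np.linspace(.075,.105,9)]
        q=[(a,b) for a,b in q if 0<=a<640 and 0<=b<400]
        v.append([int(np.mean([I[c][b,a,k] for a,b in q])) for k in(1,2)] if q else None)
    print(round(th,2),*v,sep=' ',end=' | ')
E
python3 rod.py
```

```text
t 12.97 tcp vise mm [ 60.6  91.7 105. ] F vise [-0.2  0.   0.5] w 0.004
tool axes in vise
 [[-0.    -1.     0.001]
 [-1.     0.     0.005]
 [-0.005 -0.001 -1.   ]] twist -0.0
-0.05 [79, 114] [160, 177] [62, 88] | 0.0 [66, 109] [161, 176] [55, 87] | 0.05 [49, 85] [161, 174] [59, 85] | 0.1 [38, 75] [161, 174] [60, 89] | 0.15 [12, 51] [161, 175] [62, 79] | 0.2 [11, 53] [161, 175] [59, 78] | 0.25 [11, 68] [160, 174] [54, 79] | 0.3 [9, 81] [161, 175] [55, 84] | 0.35 [13, 113] [161, 173] [50, 84] | 0.4 [13, 67] [161, 174] [56, 80] | 0.45 [10, 69] [147, 157] [54, 77] | 0.5 [10, 82] [133, 140] [55, 75] | 0.55 [14, 86] [133, 134] [59, 72] | 0.6 [14, 132] [16, 121] [57, 65] | 0.65 [14, 174] [23, 117] [60, 69] | 0.7 [5, 96] [25, 115] [66, 66] | 0.75 [9, 175] [87, 74] [59, 68] | 0.8 [37, 39] [38, 23] [68, 72] | 0.85 [28, 21] [112, 82] [72, 74] | 0.9 [28, 22] [40, 31] [71, 74] | 0.95 [27, 50] [65, 68] [60, 78] | 1.0 [25, 46] [60, 66] [66, 69] | 1.05 [18, 66] [45, 58] [63, 69] | 1.1 [17, 72] [46, 61] [56, 65] | 1.15 [46, 79] [43, 52] [52, 77] | 1.2 [20, 62] [64, 110] [83, 94] | 1.25 [18, 61] [105, 157] [84, 99] | 1.3 [21, 68] [97, 140] [85, 104] | 1.35 [20, 84] [94, 144] [90, 108] | 1.4 [29, 104] [94, 145] [74, 84] | 1.45 [30, 110] [95, 144] [90, 40] | 1.5 [28, 106] [96, 144] [79, 38] | 1.55 [28, 110] [95, 143] [71, 93] |
```

>>> send_rows(
  moves=[
    {"linear": [0,0.07,0],"twist": 0,"jaw": 0},
    {"linear": [0,0.07,-0.14],"twist": 0,"jaw": 0},
    {"linear": [0,0.05,-0.26],"twist": 0,"jaw": 0},
    {"linear": [0,-0.06,-0.26],"twist": 0,"jaw": 0},
    {"linear": [0,-0.11,-0.26],"twist": 0,"jaw": 0},
  ],
)

```text
time_s: 13.53
position: [0.6025, 0.0538, 0.158]
ee_rot: [-3.14, 0.005, -2.908]
contact_force: [0.3, -0.6, -0.4]
grip_width: 0.006
grasp_force: 0.0
```

>>> send_rows(
  moves=[
    {"linear": [0,0,0.03],"twist": 0,"jaw": 0},
    {"linear": [0,0,0.06],"twist": 0,"jaw": 0},
    {"linear": [0,-0.01,0.08],"twist": 0,"jaw": 0},
    {"linear": [0,-0.02,0.1],"twist": 0,"jaw": 0},
    {"linear": [0,-0.035,0.12],"twist": 0,"jaw": 0},
  ],
)

```text
time_s: 13.95
position: [0.6016, 0.0469, 0.1292]
ee_rot: [3.141, -0.002, -2.908]
contact_force: [-0.5, 0.6, -0.1]
grip_width: 0.004
grasp_force: 0.0
```

```bash
python3 h.py|head -1
```

```text
t 13.95 tcp vise mm [ 86.9  89.2 129.2] F vise [-0.7 -0.4 -0.1] w 0.004
```

>>> send_rows(
  moves=[
    {"linear": [0,-0.01,0.03],"twist": 0,"jaw": 0},
    {"linear": [0,-0.025,0.06],"twist": 0,"jaw": 0},
    {"linear": [0,-0.04,0.09],"twist": 0,"jaw": 0},
    {"linear": [0,-0.055,0.12],"twist": 0,"jaw": 0},
    {"linear": [0,-0.065,0.14],"twist": 0,"jaw": 0},
  ],
)

```text
time_s: 14.37
position: [0.6051, 0.0333, 0.1017]
ee_rot: [3.141, -0.001, -2.909]
contact_force: [-0.4, 0.3, -0.1]
grip_width: 0.0
grasp_force: 0.0
```

```bash
python3 rod.py | cut -c1-900
```

```text
t 14.37 tcp vise mm [101.   89.6 101.7] F vise [-0.4 -0.4 -0.1] w 0.0
tool axes in vise
 [[-0.    -1.    -0.   ]
 [-1.     0.    -0.001]
 [ 0.001  0.    -1.   ]] twist -0.0
-0.05 [60, 104] [17, 192] [53, 90] | 0.0 [11, 134] [17, 192] [52, 76] | 0.05 [8, 167] [18, 191] [50, 76] | 0.1 [11, 180] [18, 191] [56, 75] | 0.15 [8, 131] [17, 175] [51, 81] | 0.2 [9, 84] [21, 139] [46, 79] | 0.25 [7, 119] [79, 99] [52, 79] | 0.3 [8, 110] [111, 93] [52, 73] | 0.35 [11, 117] [140, 106] [54, 71] | 0.4 [10, 90] [79, 75] [54, 72] | 0.45 [18, 71] [97, 75] [53, 73] | 0.5 [17, 69] [106, 90] [56, 70] | 0.55 [13, 76] [128, 126] [51, 64] | 0.6 [13, 91] [118, 123] [41, 62] | 0.65 [12, 127] [99, 107] [44, 72] | 0.7 [12, 132] [101, 96] [45, 81] | 0.75 [11, 95] [84, 91] [85, 105] | 0.8 [4, 79] [74, 78] [86, 122] | 0.85 [7, 86] [74, 80] [90, 117] | 0.9 [11, 124] [107, 120] [94, 129] | 0.95 [12, 48] [112, 150] [97, 108] | 1.0 [22, 82] [103, 140] [68, 49] | 1.05 [15, 97] [64, 151] [78, 89] | 1.1 [13, 101] [93, 145] [70, 125] | 1.15 [13, 107] [95, 147] [53, 111] | 1.2 [13, 104] [95, 149]
```

>>> send_rows(
  moves=[
    {"linear": [0,-0.03,0.02],"twist": 0,"jaw": 0},
    {"linear": [0,-0.055,0.06],"twist": 0,"jaw": 0},
    {"linear": [0,-0.055,0.1],"twist": 0,"jaw": 0},
    {"linear": [0,-0.055,0.13],"twist": 0,"jaw": 0},
    {"linear": [0,-0.055,0.15],"twist": 0,"jaw": 0},
  ],
)

```text
time_s: 14.93
position: [0.6071, 0.023, 0.0711]
ee_rot: [3.141, -0.002, -2.909]
contact_force: [0.0, -0.1, 0.5]
grip_width: 0.008
grasp_force: 0.0
```

>>> send_rows(
  moves=[
    {"linear": [0,0,0.01],"twist": 0,"jaw": 0},
    {"linear": [0,0,0.02],"twist": 0,"jaw": 0},
    {"linear": [0,0,0.03],"twist": 0,"jaw": 0},
    {"linear": [0,0,0.035],"twist": 0,"jaw": 0},
    {"linear": [0,0,0.035],"twist": 0,"jaw": 0},
  ],
)

```text
time_s: 15.35
position: [0.608, 0.0231, 0.0659]
ee_rot: [-3.142, 0.0, -2.909]
contact_force: [-0.9, -0.0, -0.5]
grip_width: 0.007
grasp_force: 0.0
```

```bash
python3 h.py|head -1
```

```text
t 15.35 tcp vise mm [111.6  90.   65.9] F vise [-0.2 -0.9 -0.5] w 0.007
```

>>> send_rows(
  moves=[
    {"linear": [0,0,0.01],"twist": 0,"jaw": 0},
    {"linear": [0,0,0.02],"twist": 0,"jaw": 0},
    {"linear": [0,0,0.03],"twist": 0,"jaw": 0},
    {"linear": [0,0,0.035],"twist": 0,"jaw": 0},
    {"linear": [0,0,0.035],"twist": 0,"jaw": 0},
  ],
)

```text
time_s: 15.77
position: [0.6077, 0.023, 0.0584]
ee_rot: [3.141, -0.001, -2.909]
contact_force: [0.5, -0.1, 0.2]
grip_width: 0.006
grasp_force: 0.0
```

>>> send_rows(
  moves=[
    {"linear": [0,0,0.005],"twist": 0,"jaw": 0},
    {"linear": [0,0,0.01],"twist": 0,"jaw": 0},
    {"linear": [0,0,0.015],"twist": 0,"jaw": 0},
    {"linear": [0,0,0.02],"twist": 0,"jaw": 0},
    {"linear": [0,0,0.02],"twist": 0,"jaw": 0},
  ],
)

```text
time_s: 16.18
position: [0.6078, 0.023, 0.0546]
ee_rot: [3.141, -0.0, -2.909]
contact_force: [0.4, 0.3, 0.7]
grip_width: 0.007
grasp_force: 0.0
```

>>> send_rows(
  moves=[
    {"linear": [0,0,0.005],"twist": 0,"jaw": 0},
    {"linear": [0,0,0.01],"twist": 0,"jaw": 0},
    {"linear": [0,0,0.015],"twist": 0,"jaw": 0},
    {"linear": [0,0,0.02],"twist": 0,"jaw": 0},
    {"linear": [0,0,0.02],"twist": 0,"jaw": 0},
  ],
)

```text
time_s: 16.6
position: [0.6078, 0.023, 0.0505]
ee_rot: [3.141, -0.001, -2.909]
contact_force: [-0.1, -0.1, 0.4]
grip_width: 0.005
grasp_force: 0.0
```

```bash
python3 rod.py | cut -c1-600; python3 -c "
from workcell import *
for c in('scene','wrist','top'):
  camera(c);print(c,recognise('hook_grip',c)[:2],recognise('catch',c)[:1])"
```

```text
t 16.6 tcp vise mm [111.6  89.8  50.5] F vise [ 0.1 -0.1  0.4] w 0.005
tool axes in vise
 [[-0.    -1.    -0.   ]
 [-1.     0.    -0.001]
 [ 0.001  0.    -1.   ]] twist -0.0
-0.05 [60, 103] [20, 101] [57, 68] | 0.0 [11, 133] [16, 87] [56, 66] | 0.05 [8, 170] [17, 79] [60, 68] | 0.1 [55, 64] [17, 126] [64, 70] | 0.15 [41, 28] [18, 71] [66, 68] | 0.2 [19, 23] [49, 38] [60, 67] | 0.25 [17, 25] [49, 34] [59, 64] | 0.3 [19, 37] [62, 40] [60, 65] | 0.35 [22, 54] [74, 71] [60, 63] | 0.4 [14, 42] [61, 66] [60, 58] | 0.45 [15, 79] [45, 56] [50, 66] | 0.5 [18, 86] [45, 61] [51, 66] | 0.55 [47, 89] [30, 50] [53, 67] | 0.6 [26, 55] [33, 56] [78, 89] | 0.65 [19, 51] [33, 62] [91, 106] | 0.7 [23, 49] [62, 80] [94, 108] | 0.75 [19, 57] [82, 126] [91, 107] | 0.8 [16, 79] [85, 120
scene [{'xy': [342.0, 208.0], 'conf': 0.6}] [{'xy': [353.2, 202.5], 'conf': 0.86}]
wrist [{'xy': [410.2, 202.6], 'conf': 0.76}] [{'xy': [430.7, 95.5], 'conf': 0.96}]
top [{'xy': [300.8, 183.2], 'conf': 0.54}] [{'xy': [262.3, 223.4], 'conf': 0.81}]
```

>>> send_rows(
  moves=[
    {"linear": [0,0,-0.1],"twist": 0,"jaw": 0},
    {"linear": [0,0,-0.3],"twist": 0,"jaw": 0},
    {"linear": [0,0,-0.5],"twist": 0,"jaw": 0},
    {"linear": [0,0,-0.6],"twist": 0,"jaw": 0},
    {"linear": [0,0,-0.6],"twist": 0,"jaw": 0},
  ],
)

```text
time_s: 17.62
position: [0.612, 0.0229, 0.1786]
ee_rot: [-3.138, 0.012, -2.909]
contact_force: [0.1, -0.2, 0.9]
grip_width: 0.002
grasp_force: 0.0
```

```bash
cat > rod2.py <<'E'
import cv2,sys
from fit import *
from workcell import *
from h import go
go()
p=np.load('p.npy');p[3]=float(sys.argv[1]) if len(sys.argv)>1 else .002
I={}
for c in('scene','wrist','top'):
    K[c]=calibration(c);im=camera(c);cv2.imwrite(f'pics/r_{c}.png',im[:,:,::-1]);I[c]=cv2.cvtColor(im,cv2.COLOR_RGB2HSV).astype(int)
    print(c,[(q,[([round(float(v)) for v in d['xy']],round(d['conf'],2)) for d in recognise(q,c)][:2]) for q in('hook','hook_grip')])
def st(t,l): return (-.015-p[3]+l*np.cos(t),.066,.06+l*np.sin(t))
def pix(c,X):
    a,b=proj(c,w(p,X)).round().astype(int)
    return tuple(I[c][b,a,1:]) if 0<=a<640 and 0<=b<400 else (255,0)
for th in np.arange(0,1.6,.05):
    p[4]=th;v=[]
    for c in I:
        r=np.mean([pix(c,hg(p,y)) for y in np.linspace(.075,.105,9)],axis=0);s=np.mean([pix(c,st(th,l)) for l in np.linspace(.03,.12,15)],axis=0)
        v.append('%s rod %d/%d strap %d/%d'%(c,*r,*s))
    print(round(th,2),*v)
E
python3 rod2.py
```

```text
t 17.62 tcp vise mm [112.7  93.8 178.6] F vise [0.2 0.1 0.9] w 0.002
tool axes in vise
 [[ 0.    -1.     0.003]
 [-1.    -0.     0.012]
 [-0.012 -0.003 -1.   ]] twist 0.0
scene [('hook', [([344, 192], 0.63), ([334, 211], 0.6)]), ('hook_grip', [([327, 216], 0.69), ([335, 197], 0.47)])]
wrist [('hook', [([363, 169], 0.71)]), ('hook_grip', [([361, 167], 0.81)])]
top [('hook', []), ('hook_grip', [([315, 177], 0.53)])]
0.0 scene rod 11/134 strap 16/107 wrist rod 18/194 strap 17/165 top rod 21/89 strap 26/136
0.05 scene rod 8/168 strap 16/96 wrist rod 17/192 strap 18/183 top rod 25/85 strap 27/137
0.1 scene rod 10/179 strap 4/96 wrist rod 18/191 strap 18/188 top rod 19/76 strap 27/140
0.15 scene rod 7/131 strap 5/108 wrist rod 17/189 strap 18/189 top rod 16/76 strap 32/138
0.2 scene rod 11/84 strap 9/141 wrist rod 20/168 strap 18/189 top rod 20/81 strap 32/141
0.25 scene rod 8/119 strap 9/152 wrist rod 161/174 strap 18/190 top rod 23/75 strap 32/142
0.3 scene rod 9/110 strap 10/128 wrist rod 161/172 strap 18/192 top rod 26/73 strap 32/141
0.35 scene rod 10/117 strap 11/121 wrist rod 161/17
[... 1576 characters left out ...]
p 130/173 top rod 46/123 strap 40/137
1.25 scene rod 21/109 strap 16/92 wrist rod 160/178 strap 132/175 top rod 29/99 strap 42/147
1.3 scene rod 27/117 strap 16/91 wrist rod 161/173 strap 136/178 top rod 133/150 strap 61/147
1.35 scene rod 32/117 strap 21/102 wrist rod 161/172 strap 139/178 top rod 134/149 strap 76/155
1.4 scene rod 34/116 strap 25/99 wrist rod 161/175 strap 143/177 top rod 134/148 strap 74/156
1.45 scene rod 32/113 strap 24/99 wrist rod 161/170 strap 150/176 top rod 135/147 strap 62/152
1.5 scene rod 31/110 strap 24/100 wrist rod 161/173 strap 158/174 top rod 139/136 strap 64/150
1.55 scene rod 25/137 strap 23/100 wrist rod 160/171 strap 161/173 top rod 134/149 strap 75/153
```

>>> send_rows(
  moves=[
    {"linear": [0,0,0.2],"twist": 0,"jaw": 0},
    {"linear": [0,0,0.4],"twist": 0,"jaw": 0},
    {"linear": [0,0,0.52],"twist": 0,"jaw": 0},
    {"linear": [0,0,0.58],"twist": 0,"jaw": 0},
    {"linear": [0,0,0.6],"twist": 0,"jaw": 0},
  ],
)

```text
time_s: 18.48
position: [0.6056, 0.0231, 0.0474]
ee_rot: [3.14, -0.006, -2.909]
contact_force: [-0.5, 0.1, 0.2]
grip_width: 0.003
grasp_force: 0.0
```

>>> send_rows(
  moves=[
    {"linear": [0,0,0.005],"twist": 0,"jaw": 0},
    {"linear": [0,0,0.01],"twist": 0,"jaw": 0},
    {"linear": [0,0,0.015],"twist": 0,"jaw": 0},
    {"linear": [0,0,0.02],"twist": 0,"jaw": 0},
    {"linear": [0,0,0.02],"twist": 0,"jaw": 0},
  ],
)

```text
time_s: 18.9
position: [0.6089, 0.023, 0.0482]
ee_rot: [-3.141, 0.002, -2.909]
contact_force: [0.6, -0.1, -0.1]
grip_width: 0.006
grasp_force: 0.0
```

>>> send_rows(
  moves=[
    {"linear": [0,0,0.005],"twist": 0,"jaw": 0},
    {"linear": [0,0,0.01],"twist": 0,"jaw": 0},
    {"linear": [0,0,0.015],"twist": 0,"jaw": 0},
    {"linear": [0,0,0.02],"twist": 0,"jaw": 0},
    {"linear": [0,0,0.02],"twist": 0,"jaw": 0},
  ],
)

```text
time_s: 19.32
position: [0.6089, 0.0228, 0.0454]
ee_rot: [-3.141, 0.001, -2.909]
contact_force: [-3.6, -0.4, 9.6]
grip_width: 0.007
grasp_force: 4.7
```

>>> send_rows(
  moves=[
    {"linear": [0,0,0.004],"twist": 0,"jaw": 0},
    {"linear": [0,-0.003,0.008],"twist": 0,"jaw": 0},
    {"linear": [0,-0.004,0.012],"twist": 0,"jaw": 0},
    {"linear": [0,-0.005,0.015],"twist": 0,"jaw": 0},
    {"linear": [0,-0.005,0.015],"twist": 0,"jaw": 0},
  ],
)

```text
time_s: 19.73
position: [0.6093, 0.0211, 0.0418]
ee_rot: [-3.139, 0.002, -2.909]
contact_force: [-0.6, -2.0, 4.8]
grip_width: 0.006
grasp_force: 2.7
```

```bash
python3 h.py|head -1
```

```text
t 19.73 tcp vise mm [113.8  90.8  41.8] F vise [ 1.8 -1.1  4.8] w 0.006
```

Moving down with resistance; keep going along.

>>> send_rows(
  moves=[
    {"linear": [0,-0.002,0.004],"twist": 0,"jaw": 0},
    {"linear": [0,-0.004,0.008],"twist": 0,"jaw": 0},
    {"linear": [0,-0.006,0.012],"twist": 0,"jaw": 0},
    {"linear": [0,-0.007,0.015],"twist": 0,"jaw": 0},
    {"linear": [0,-0.007,0.015],"twist": 0,"jaw": 0},
  ],
)

```text
time_s: 20.15
position: [0.6094, 0.0205, 0.0386]
ee_rot: [-3.141, 0.001, -2.909]
contact_force: [-2.4, -0.6, 7.5]
grip_width: 0.003
grasp_force: 3.9
```

>>> send_rows(
  moves=[
    {"linear": [0,-0.002,0.004],"twist": 0,"jaw": 0},
    {"linear": [0,-0.004,0.008],"twist": 0,"jaw": 0},
    {"linear": [0,-0.004,0.012],"twist": 0,"jaw": 0},
    {"linear": [0,-0.004,0.015],"twist": 0,"jaw": 0},
    {"linear": [0,-0.004,0.015],"twist": 0,"jaw": 0},
  ],
)

```text
time_s: 20.57
position: [0.6096, 0.0205, 0.0381]
ee_rot: [3.141, 0.001, -2.909]
contact_force: [-8.5, 1.6, 18.5]
grip_width: 0.004
grasp_force: 9.6
```

```bash
python3 h.py|head -1
```

```text
t 20.57 tcp vise mm [114.5  91.   38.1] F vise [-3.5 -7.9 18.5] w 0.004
```

>>> send_rows(
  moves=[
    {"linear": [0,-0.003,0.004],"twist": 0,"jaw": 0},
    {"linear": [0,-0.006,0.008],"twist": 0,"jaw": 0},
    {"linear": [0,-0.006,0.01],"twist": 0,"jaw": 0},
    {"linear": [0,-0.006,0.01],"twist": 0,"jaw": 0},
    {"linear": [0,-0.006,0.01],"twist": 0,"jaw": 0},
  ],
)

```text
time_s: 20.98
position: [0.6098, 0.0203, 0.0377]
ee_rot: [3.139, 0.001, -2.909]
contact_force: [-13.1, 5.2, 26.2]
grip_width: 0.004
grasp_force: 13.4
```

```bash
python3 h.py|head -1
```

```text
t 20.98 tcp vise mm [114.7  91.2  37.7] F vise [ -8.1 -11.6  26.2] w 0.004
```

>>> send_rows(
  moves=[
    {"linear": [0,0,-0.1],"twist": 0,"jaw": 0},
    {"linear": [0,0,-0.3],"twist": 0,"jaw": 0},
    {"linear": [0,0,-0.5],"twist": 0,"jaw": 0},
    {"linear": [0,0,-0.62],"twist": 0,"jaw": 0},
    {"linear": [0,0,-0.65],"twist": 0,"jaw": 0},
  ],
)

```text
time_s: 21.4
position: [0.6122, 0.0187, 0.1683]
ee_rot: [-3.139, 0.01, -2.909]
contact_force: [-0.4, -1.6, 0.9]
grip_width: 0.004
grasp_force: 0.0
```

>>> send_rows(
  moves=[
    {"linear": [0,0.1,0],"twist": 0,"jaw": 0},
    {"linear": [0,0.25,0],"twist": 0,"jaw": 0},
    {"linear": [0,0.4,0],"twist": 0,"jaw": 0},
    {"linear": [0,0.4,0],"twist": 0,"jaw": 0},
    {"linear": [0,0.4,0],"twist": 0,"jaw": 0},
  ],
)

```text
time_s: 21.82
position: [0.5895, 0.0977, 0.1602]
ee_rot: [3.141, -0.002, -2.907]
contact_force: [0.3, -0.8, -0.6]
grip_width: -0.001
grasp_force: 0.0
```

```bash
cat > meas.py <<'E'
import cv2,sys
from fit import *
from workcell import *
from h import go
p=np.load('p.npy')
def prof(c,im,a,b,n=40):
    # mean V/S across line from vise pt a to b, sampled subpixel
    P=np.array([proj(c,w(p,np.array(a)+t*(np.array(b)-np.array(a)))) for t in np.linspace(0,1,n)],np.float32)
    return cv2.remap(im,P[:,0].copy(),P[:,1].copy(),1).reshape(n,3)
go()
for c in('scene','wrist','top'):
    K[c]=calibration(c);im=camera(c);cv2.imwrite(f'pics/m_{sys.argv[1]}_{c}.png',im[:,:,::-1])
    hs=cv2.cvtColor(im,cv2.COLOR_RGB2HSV)
    # rod: profile in z at x=.115 (averaged over y)
    r=np.mean([prof(c,hs,(.115,y,.04),(.115,y,.11),36) for y in np.linspace(.08,.1,7)],0)
    r2=np.mean([prof(c,hs,(.09,y,.0705),(.14,y,.0705),26) for y in np.linspace(.08,.1,7)],0)
    j=np.mean([prof(c,hs,(-.08,y,.09),(.07,y,.09),76) for y in np.linspace(-.04,-.03,5)],0)
    print(c,'\n z40..110/2',r[:,1].astype(int).tolist(),r[:,2].astype(int).tolist(),'\n x90..140/2',r2[:,1].astype(int).tolist(),r2[:,2].astype(int).tolist(),'\n jaw x-80..70/2',j[:,2].astype(int).tolist())
E
python3 meas.py a
```

```text
t 21.82 tcp vise mm [ 34.7  89.2 160.2] F vise [ 0.8  0.1 -0.6] w -0.001
tool axes in vise
 [[ 0.002 -1.    -0.   ]
 [-1.    -0.002 -0.002]
 [ 0.002  0.    -1.   ]] twist 0.002
scene 
 z40..110/2 [128, 128, 129, 130, 131, 129, 120, 104, 78, 52, 28, 16, 10, 9, 8, 9, 10, 10, 10, 10, 10, 10, 10, 10, 9, 7, 7, 11, 11, 11, 11, 9, 7, 6, 7, 8] [161, 162, 163, 164, 163, 158, 148, 135, 118, 113, 116, 132, 147, 158, 165, 170, 173, 175, 175, 176, 177, 177, 175, 168, 148, 121, 94, 83, 82, 89, 97, 108, 115, 120, 120, 115] 
 x90..140/2 [58, 59, 61, 56, 60, 55, 59, 65, 52, 18, 12, 10, 10, 8, 10, 34, 61, 65, 58, 61, 59, 59, 61, 61, 61, 62] [96, 94, 93, 97, 98, 94, 87, 85, 94, 149, 177, 176, 174, 165, 134, 95, 93, 96, 95, 95, 93, 94, 94, 96, 92, 96] 
 jaw x-80..70/2 [41, 32, 29, 30, 30, 32, 33, 35, 29, 26, 23, 20, 21, 21, 20, 19, 18, 19, 21, 45, 90, 129, 137, 112, 97, 97, 96, 97, 96, 96, 96, 95, 93, 94, 95, 95, 94, 94, 94, 98, 92, 78, 59, 43, 37, 40, 40, 29, 49, 141, 171, 126, 123, 139, 145, 145, 143, 143, 143, 143, 142, 142, 143, 144, 143, 144, 146, 149, 140, 106, 95, 96, 94, 93, 93, 94]
wrist 
 z40.
[... 1277 characters left out ...]
32, 132, 131, 130, 130, 129, 128, 128, 127, 126, 126, 125, 124, 122] 
 x90..140/2 [68, 68, 68, 68, 63, 45, 20, 33, 59, 67, 68, 68, 69, 70, 63, 40, 36, 49, 51, 52, 39, 42, 52, 45, 40, 45] [137, 137, 137, 136, 129, 103, 85, 101, 126, 135, 137, 136, 136, 131, 118, 105, 95, 102, 101, 99, 79, 78, 80, 88, 96, 102] 
 jaw x-80..70/2 [126, 127, 127, 126, 126, 129, 131, 131, 133, 134, 135, 136, 137, 139, 139, 140, 141, 142, 142, 143, 142, 142, 142, 141, 141, 139, 138, 138, 137, 136, 134, 134, 133, 132, 130, 129, 128, 128, 126, 124, 123, 124, 122, 121, 121, 120, 120, 118, 120, 119, 117, 117, 117, 116, 114, 113, 112, 111, 110, 109, 108, 107, 106, 105, 103, 101, 99, 97, 94, 92, 90, 88, 95, 126, 149, 154]
```

>>> send_rows(
  moves=[
    {"linear": [0.1,-0.08,0],"twist": 0,"jaw": 0},
    {"linear": [0.25,-0.18,0],"twist": 0,"jaw": 0},
    {"linear": [0.29,-0.23,0.1],"twist": 0,"jaw": 0},
    {"linear": [0.29,-0.23,0.25],"twist": 0,"jaw": 0},
    {"linear": [0.29,-0.23,0.36],"twist": 0,"jaw": 0},
  ],
)

```text
time_s: 22.38
position: [0.5443, 0.0366, 0.0886]
ee_rot: [-3.141, 0.0, -2.912]
contact_force: [-0.6, -0.6, -1.0]
grip_width: 0.006
grasp_force: 0.0
```

>>> send_rows(
  moves=[
    {"linear": [0,0,0.02],"twist": 0,"jaw": 0},
    {"linear": [0,0,0.04],"twist": 0,"jaw": 0},
    {"linear": [0,0,0.06],"twist": 0,"jaw": 0},
    {"linear": [0,0,0.075],"twist": 0,"jaw": 0},
    {"linear": [0,0,0.08],"twist": 0,"jaw": 0},
  ],
)

```text
time_s: 22.8
position: [0.5456, 0.0384, 0.0748]
ee_rot: [-3.141, 0.002, -2.909]
contact_force: [-0.3, 0.8, -0.1]
grip_width: 0.007
grasp_force: 0.0
```

```bash
python3 h.py|head -1
```

```text
t 22.8 tcp vise mm [82.3 32.8 74.8] F vise [-0.9 -0.1 -0.1] w 0.007
```

Continue down in ~2 mm steps until it touches.

>>> send_rows(
  moves=[
    {"linear": [0,0,0.01],"twist": 0,"jaw": 0},
    {"linear": [0,0,0.02],"twist": 0,"jaw": 0},
    {"linear": [0,0,0.025],"twist": 0,"jaw": 0},
    {"linear": [0,0,0.03],"twist": 0,"jaw": 0},
    {"linear": [0,0,0.03],"twist": 0,"jaw": 0},
  ],
)

```text
time_s: 23.22
position: [0.5446, 0.0385, 0.0677]
ee_rot: [3.142, -0.0, -2.909]
contact_force: [-0.6, 0.6, 0.0]
grip_width: 0.003
grasp_force: 0.0
```

>>> send_rows(
  moves=[
    {"linear": [0,0,0.005],"twist": 0,"jaw": 0},
    {"linear": [0,0,0.01],"twist": 0,"jaw": 0},
    {"linear": [0,0,0.015],"twist": 0,"jaw": 0},
    {"linear": [0,0,0.02],"twist": 0,"jaw": 0},
    {"linear": [0,0,0.02],"twist": 0,"jaw": 0},
  ],
)

```text
time_s: 23.63
position: [0.5445, 0.0385, 0.0635]
ee_rot: [3.141, -0.0, -2.909]
contact_force: [-1.0, 0.2, 0.4]
grip_width: 0.003
grasp_force: 0.0
```

>>> send_rows(
  moves=[
    {"linear": [0,0,0.005],"twist": 0,"jaw": 0},
    {"linear": [0,0,0.01],"twist": 0,"jaw": 0},
    {"linear": [0,0,0.015],"twist": 0,"jaw": 0},
    {"linear": [0,0,0.02],"twist": 0,"jaw": 0},
    {"linear": [0,0,0.02],"twist": 0,"jaw": 0},
  ],
)

```text
time_s: 24.05
position: [0.5445, 0.0385, 0.0595]
ee_rot: [3.141, -0.001, -2.909]
contact_force: [0.1, 0.1, 0.3]
grip_width: 0.007
grasp_force: 0.0
```

>>> send_rows(
  moves=[
    {"linear": [0,0,0.003],"twist": 0,"jaw": 0},
    {"linear": [0,0,0.006],"twist": 0,"jaw": 0},
    {"linear": [0,0,0.009],"twist": 0,"jaw": 0},
    {"linear": [0,0,0.01],"twist": 0,"jaw": 0},
    {"linear": [0,0,0.01],"twist": 0,"jaw": 0},
  ],
)

```text
time_s: 24.47
position: [0.5447, 0.0385, 0.0594]
ee_rot: [3.142, -0.001, -2.909]
contact_force: [-3.9, 0.6, 9.0]
grip_width: 0.001
grasp_force: 4.2
```

>>> send_rows(
  moves=[
    {"linear": [0,0,-0.1],"twist": 0,"jaw": 0},
    {"linear": [0,-0.02,-0.17],"twist": 0,"jaw": 0},
    {"linear": [-0.14,-0.1,-0.17],"twist": 0,"jaw": 0},
    {"linear": [-0.29,-0.16,-0.17],"twist": 0,"jaw": 0},
    {"linear": [-0.29,-0.16,-0.05],"twist": 0,"jaw": 0},
  ],
)

```text
time_s: 24.88
position: [0.6177, 0.0193, 0.0747]
ee_rot: [-3.137, 0.015, -2.91]
contact_force: [0.1, -0.2, 1.9]
grip_width: 0.005
grasp_force: 0.0
```

>>> send_rows(
  moves=[
    {"linear": [0,0,0.02],"twist": 0,"jaw": 0},
    {"linear": [0,0,0.06],"twist": 0,"jaw": 0},
    {"linear": [0,0,0.09],"twist": 0,"jaw": 0},
    {"linear": [0,0,0.115],"twist": 0,"jaw": 0},
    {"linear": [0,0,0.115],"twist": 0,"jaw": 0},
  ],
)

```text
time_s: 25.3
position: [0.6072, 0.0209, 0.0437]
ee_rot: [3.141, -0.002, -2.909]
contact_force: [-0.1, -0.1, -0.4]
grip_width: 0.002
grasp_force: 0.0
```

```bash
python3 h.py|head -1
```

```text
t 25.3 tcp vise mm [113.5  88.7  43.7] F vise [ 0.1 -0.1 -0.4] w 0.002
```

>>> send_rows(
  moves=[
    {"linear": [0,0,0.005],"twist": 0,"jaw": 0},
    {"linear": [0,0,0.01],"twist": 0,"jaw": 0},
    {"linear": [0,0,0.015],"twist": 0,"jaw": 0},
    {"linear": [0,0,0.015],"twist": 0,"jaw": 0},
    {"linear": [0,0,0.015],"twist": 0,"jaw": 0},
  ],
)

```text
time_s: 25.72
position: [0.6087, 0.0207, 0.0422]
ee_rot: [-3.141, 0.001, -2.909]
contact_force: [0.6, -0.1, -0.4]
grip_width: 0.001
grasp_force: 0.0
```

>>> send_rows(
  moves=[
    {"linear": [0,0,0.005],"twist": 0,"jaw": 0},
    {"linear": [0,0,0.01],"twist": 0,"jaw": 0},
    {"linear": [0,0,0.015],"twist": 0,"jaw": 0},
    {"linear": [0,0,0.02],"twist": 0,"jaw": 0},
    {"linear": [0,0,0.02],"twist": 0,"jaw": 0},
  ],
)

```text
time_s: 26.13
position: [0.6088, 0.0206, 0.0388]
ee_rot: [-3.141, 0.0, -2.909]
contact_force: [-1.5, -0.8, 4.9]
grip_width: 0.005
grasp_force: 2.2
```

>>> send_rows(
  moves=[
    {"linear": [0,0,-0.1],"twist": 0,"jaw": 0},
    {"linear": [0,0,-0.3],"twist": 0,"jaw": 0},
    {"linear": [0,0,-0.5],"twist": 0,"jaw": 0},
    {"linear": [0,0.1,-0.7],"twist": 0,"jaw": 0},
    {"linear": [0,0.3,-0.75],"twist": 0,"jaw": 0},
  ],
)

```text
time_s: 26.55
position: [0.599, 0.0753, 0.1949]
ee_rot: [-3.138, 0.01, -2.914]
contact_force: [1.2, -0.4, 0.6]
grip_width: 0.006
grasp_force: 0.0
```

```bash
python3 - <<'E'
import cv2
from fit import *
from workcell import *
from h import go
go();p=np.load('p.npy')
for c in('scene','top','wrist'):
    k=calibration(c);K[c]=k;im=camera(c);C=-k['R'].T@k['t']
    for q in('insulator','hook_grip'):
      for d in recognise(q,c)[:3]:
        z=.07 if q=='insulator' else .0705
        r=k['R'].T@np.linalg.inv(k['mtx'])@np.array([*d['xy'],1.]);X=C+r*(z-C[2])/r[2];cc,s=np.cos(p[2]),np.sin(p[2]);e=X-[p[0],p[1],0]
        print(c,q,round(d['conf'],2),np.round(d['xy']),'vise mm',np.round(1e3*np.array([cc*e[0]+s*e[1],-s*e[0]+cc*e[1]])))
    # white top of insulator centroid near expected
    u=proj(c,w(p,(.04,.003,.09)));m=(cv2.cvtColor(im,cv2.COLOR_RGB2HSV)[:,:,1]<25)&(im.min(2)>185)
    ys,xs=np.nonzero(m);sel=np.hypot(xs-u[0],ys-u[1])<(30 if c=='wrist' else 14)
    print(c,'expected top',u.round(1),'white centroid',xs[sel].mean().round(1) if sel.any() else None,ys[sel].mean().round(1) if sel.any() else None,sel.sum())
E
```

```text
t 26.55 tcp vise mm [ 58.7  93.3 194.9] F vise [0.6 1.1 0.6] w 0.006
tool axes in vise
 [[-0.005 -1.     0.004]
 [-1.     0.005  0.01 ]
 [-0.01  -0.003 -1.   ]] twist -0.003
scene insulator 0.92 [330. 156.] vise mm [-26. -83.]
scene insulator 0.73 [282. 163.] vise mm [  80. -115.]
scene insulator 0.67 [328. 186.] vise mm [28. -4.]
scene hook_grip 0.84 [329. 216.] vise mm [69. 69.]
scene expected top [324.8 184.2] white centroid 325.9 184.9 200
top insulator 0.59 [302. 209.] vise mm [39. 12.]
top hook_grip 0.56 [294. 185.] vise mm [34. 68.]
top expected top [302.9 212.8] white centroid 303.2 208.9 126
wrist insulator 0.55 [338.  95.] vise mm [43.  2.]
wrist hook_grip 0.7 [303. 163.] vise mm [76. 65.]
wrist hook_grip 0.65 [377.  97.] vise mm [7. 4.]
wrist hook_grip 0.22 [366.  84.] vise mm [17. -7.]
wrist expected top [342.1  95.1] white centroid 341.7 94.9 1591
```

Insulator top lies within a pixel of the expected clamped, upright place (about x 40, y 3), and the rod rests at its closed height. Handing in.

```bash
python3 -c "
from workcell import *
print(job_done())"
```

```text
the job is handed in; nothing more can be done
None
```

I handed the job in at about 27 s. The middle-sized insulator was standing upright between the jaws at about vise x = 40 mm, the jaw was within about 2 mm of its latched place, and the hook's rod was resting at its closed height after I let go; `job_done()` returned no verdict and I had no direct reading of the force on the insulator.

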